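# Line up the round reference blocks and present the hidden square one

## Robot

A 6-joint arm with a two-finger parallel gripper is mounted at the origin on a cart in front of the work surface, level with it; the furniture and walls round the work are solid. World frame = base frame: x ahead of the robot, y to its left, z up, the work surface at z = 0. Lengths are in m, angles in rad, forces in N, time in s.
With the tool pointing down it reaches from about 0.375 to 0.975 m from the base axis. Payload 3.8 kg.
Tool frame: the origin (TCP) lies between the finger pads; the fingertips stand 22 mm ahead of it and the grasp point (between the pads) lies 3 mm ahead of it (bot.finger_overhang is the distance from the TCP to the fingertips, in m); x points along the fingers, y is the direction in which the jaws open and shut, and the axes are right-handed (so a half turn about x gives the same grasp; the last joint's range is limited). The gripper opens to 85 mm and grips with 20 to 120 N. Pads are 22 mm wide; open, the fingers measure 114 mm over their backs; the gripper's body (76 mm by 85 mm) begins 54 mm behind the grasp point. The pads swing forward as they close: fully open they stand 13 mm farther back than shut.
Start: joints at [1.161, 0.264, 1.604, -0, 1.274, -0.037], TCP at [0.246, 0.629, 0.253] pointing down, gripper open.
Joint ranges: [-2.63, 2.63], [-0.94, 2.18], [0.31, 2.57], [-1.31, 4.45], [0, 2.66], [-2.55, 2.55]. Speed limits (rad/s): [2.57, 2.57, 3.14, 3.14, 3.14, 3.14].

## Interface

Orientations are given as a rotation vector (axis times angle).
In Python, from workcell import bot gives the robot as it stands. The module is installed in compiled form; this text tells all that it offers.
- The arm moves only by the tool arm_command, never from a script. Its argument "series" is a list that holds one entry, the list of rows, each a list of 7 numbers: the turn, a rotation vector about the tool's x, y, z in rad, then the shift along the tool's x, y, z in cm, then the opening, from 0 (shut) to 1 (fully open). In form: [[[rx, ry, rz, x, y, z, grip], ...]]. A call has 1 to 10 rows; each row shifts and turns the pose as measured when the row begins, along the tool's axes as they then stand; what a row does not reach is not made up. A row lasts 1/10 s, in which the tool goes at most 50 mm and 8.59 degrees, less where a joint would pass 70% of its speed; a pose out of reach is approached as far as the arm can. A call is refused whole if a number of a shift passes 5 or a number of a turn 0.15, either way. A call with a gripper value outside its range is refused whole. The fingers move at their own pace and stop on an object; "newtons" is the grip in N (left out, the last holds). Time passes only in rows, so rows that do not move let the fingers close. It gives the time, the measured TCP pose, the force and the opening at its end, in the units of the state.
- bot.read_state(): the state, without advancing time (a new reading comes with each control period).
- bot.read_camera(name): name is "scene" or "top" or "wrist"; returns (picture, depth): 420x560x3 uint8, blue, green, red; 420x560 float32, m along the optical axis (not along the pixel's ray), 0 where there is no reading.
- bot.camera_info(name): a dict with "K" (3x3 intrinsics, pixels), "dist_coeffs" ([k1, k2, p1, p2, k3] as OpenCV has them; the pictures are not rectified), "extrinsics" (4x4, takes a point from camera to world coordinates). Camera axes: x right, y down, z forward; pixel columns grow to the right and rows downward; lengths in m; the calibration is good to about 2 mm. A picture is of the moment at which its call begins: read the wrist's pose just before it. camera_info takes no time and is no camera call; for the wrist camera it gives the pose at the moment of the call.
- bot.finish_job(): hands the job in, once; it reports no verdict.
The state is a dict: "time": time; "q": joint angles; "joint_vel": joint speeds; "joint_torque": joint torques, N m; "tool_pos": TCP position; "tcp_rot": TCP orientation; "wrist_force": force on the tool from outside, world axes, zero at the start; "torque": the same for the moment, N m; "width": opening from 0.0 (shut) to 1.0 (fully open).
Only numpy, scipy, OpenCV 4.12 (cv2) and the standard library are available. Lean on these libraries where they do the work, as an engineer would, in place of code of your own. Each camera call takes 0.05 s, during which the arm holds its last target.

## Task

Push the three round steel blocks into the three notches of the locating rail, so that they lie flat in an even row, each bedded against both sides of its notch. Then lift the cover flap of the wooden case until it stands at least upright and leave it standing open, draw the square steel block up out of its slot inside, and present it: finish while still holding it in the gripper, on edge as it stood in the case, still, with its middle 10 to 20 cm above the bench over the middle block of the row. Do not put it down or let go of it, and leave the vial, the bushing and the gear where they are.

Things in the scene. Friction and masses are not known exactly. Their poses are not given: they have to be found in the camera images.
- rail: Aluminium locating rail fixed on the bench, 225 mm long (its y), 14 mm high, with three 90-degree V notches at 75 mm pitch, open towards the robot (its -x), 30 mm deep, 60 mm wide at the mouth. Origin: underside, midway along, on the line of the notch apexes; teeth tips at x = -30 mm, back at x = +16 mm. It is smooth (friction 0.25): a block pushed squarely in slides down to the middle.
- notch0 (a point): Point on the bench where the centre of a round block lies when it is bedded in notch 0 (the rightmost as the robot sees it): 35.4 mm in front of the notch apex. Its x axis points straight into the notch, its y axis along the rail.
- notch1 (a point): Point on the bench where the centre of a round block lies when it is bedded in notch 1 (the middle one): 35.4 mm in front of the notch apex. Its x axis points straight into the notch, its y axis along the rail.
- notch2 (a point): Point on the bench where the centre of a round block lies when it is bedded in notch 2 (the leftmost): 35.4 mm in front of the notch apex. Its x axis points straight into the notch, its y axis along the rail.
- block0: Round steel reference block, a disc 50 mm in diameter and 16 mm thick, 0.25 kg, lying flat in front of the rail, about opposite its notch. The three are alike and any block may go in any notch. Origin: centre of its underside; z up.
- block1: Round steel reference block, a disc 50 mm in diameter and 16 mm thick, 0.25 kg, lying flat in front of the rail, about opposite its notch. The three are alike and any block may go in any notch. Origin: centre of its underside; z up.
- block2: Round steel reference block, a disc 50 mm in diameter and 16 mm thick, 0.25 kg, lying flat in front of the rail, about opposite its notch. The three are alike and any block may go in any notch. Origin: centre of its underside; z up.
- block_case: Wooden case fixed on the bench behind the rail, 110 x 110 mm, 80 mm high without its flap, walls 6 mm, floor 6 mm. Origin: centre of its underside; x points from its front to its hinge side, y to its left. Inside, 12 mm in front of its middle, a slot 64 mm long (along x), 15.6 mm wide (along y) and 20 mm deep holds the square block on edge; the slot blocks' tops are 26 mm above the bench, and inside the walls there are about 43 mm free on either side (y) of the square block.
- flap (a joint): Angle of the case's cover flap: 0 shut, 1.57 upright, 1.9 at its stop (leaning back). The hinge is stiff with friction (about 1 N at the pull bar) and stays where it is left.
- flap_hinge (a point): Middle of the flap's hinge line, on the top of the case's rear wall; the hinge line is the case's y axis. Fixed to the case.
- pull_bar (a point): Middle of the steel pull bar on the flap: a bar 12 mm in diameter and 36 mm long, parallel to the hinge, on a 16 mm wide tongue 30 mm in front of the flap's front edge, 84 mm above the bench with the flap shut. It moves with the flap, 140 mm from the hinge line. Its flat ends can be pinched from above, and it then turns between the fingers as the flap swings.
- square_block: Square steel reference block, 60 x 60 x 12 mm, 0.33 kg, hidden under the flap, standing on edge in the slot (thickness along the case's y, bottom edge 6 mm and top edge 66 mm above the bench). Origin: centre of one of its large faces; its z axis is its thickness direction (level), its y axis points up as it stands.
- square_center (a point): Centre of the square block (36 mm above the bench as it stands in the slot).
- vial: Bystander: sample vial with a blue cap, 27 mm in diameter, 52 mm tall. Origin at its foot.
- bushing: Bystander: bronze bushing, 36 mm in diameter, 30 mm tall. Origin at its foot.
- gear: Bystander: small steel gear, 52 mm in diameter, 16 mm thick, lying flat. Origin at its underside.
There are look-alikes about, which are no part of the job. Leave any orange look-alike of the block2 alone. What is shaped like the block0 but orange is not meant.

How it is judged:
By the outcome, as a careful person would: the job done as asked, in the order asked, and still so for the second after the job is handed in, while the arm keeps its last pose, push and grip.
It also fails if it takes over 67 s, if anything falls off the work surface, if the arm or the gripper's body presses on something with over 40 N, if the wrist force passes 120 N, or if a joint passes its speed limit or range.

## Working session

There is one attempt and no reset: what is moved stays moved. The work goes in short steps, Python scripts to look and compute and a tool call to move; the robot and the scene stay as the last step left them, time stands still between calls to the robot, and variables do not carry over. Pictures are saved under pics/ and viewed, and the job is handed in when it is done.

Besides the shell and the picture viewer there is one more tool, called after ">>>" by a JSON object that holds its "op" and its "data", one argument or row to a line. arm_command: Moves the arm, as the interface text tells. Its arguments: {"type":"object","properties":{"series":{"type":"array"},"newtons":{"type":"number"}},"required":["series"]}

```bash
mkdir -p pics; cat > h.py <<'E'
import numpy as np, cv2
from workcell import bot
from scipy.spatial.transform import Rotation as R
def cam(name):
    ci=bot.camera_info(name); im,d=bot.read_camera(name)
    return im,d,np.array(ci["K"]),np.array(ci["dist_coeffs"]),np.array(ci["extrinsics"])
def ray(px,K,D,T):
    p=cv2.undistortPoints(np.array(px,float).reshape(-1,1,2),K,D).reshape(-1,2)
    d=np.c_[p,np.ones(len(p))]@T[:3,:3].T
    return T[:3,3],d
def onplane(px,K,D,T,z):
    o,d=ray(px,K,D,T); s=(z-o[2])/d[:,2]; return o+d*s[:,None]
def cloud(d,K,D,T):
    h,w=d.shape; u,v=np.meshgrid(np.arange(w),np.arange(h))
    p=cv2.undistortPoints(np.stack([u,v],-1).reshape(-1,1,2).astype(float),K,D).reshape(h,w,2)
    c=np.dstack([p*d[...,None],d]); return c@T[:3,:3].T+T[:3,3]
def st():
    s=bot.read_state(); print({k:np.round(s[k],4).tolist() for k in ("time","q","tool_pos","tcp_rot","wrist_force","width")}); print(np.round(R.from_rotvec(s["tcp_rot"]).as_matrix(),3).tolist()); return s
def world2tool(v,s=None):
    s=s or bot.read_state(); return R.from_rotvec(s["tcp_rot"]).as_matrix().T@np.array(v)
E
python3 - <<'E'
from h import *
st()
for n in("scene","top","wrist"):
    im,d,K,D,T=cam(n); cv2.imwrite(f"pics/{n}0.png",im); np.savez(f"{n}0.npz",im=im,d=d,K=K,D=D,T=T); print(n,K.tolist(),D,np.round(T,3).tolist())
E
```

```text
{'time': 0.0, 'q': [1.1611, 0.2647, 1.6054, -0.0, 1.2737, -0.0369], 'tool_pos': [0.2456, 0.628, 0.252], 'tcp_rot': [0.2908, 1.5514, -0.2942], 'wrist_force': [0.611, 0.4531, 0.2048], 'width': 0.9998}
[[-0.001, 0.364, 0.931], [-0.002, 0.931, -0.364], [-1.0, -0.002, -0.0]]
scene [[519.5309672732632, 0.0, 276.0615715967764], [0.0, 519.5309672732632, 209.87185762041688], [0.0, 0.0, 1.0]] [-0.13035096  0.          0.          0.          0.        ] [[0.807, -0.304, 0.506, -0.081], [-0.59, -0.377, 0.714, -1.082], [-0.026, -0.875, -0.483, 0.599], [0.0, 0.0, 0.0, 1.0]]
top [[481.52314184640693, 0.0, 277.88246780643385], [0.0, 481.52314184640693, 214.87271837966637], [0.0, 0.0, 1.0]] [0.05916402 0.         0.         0.         0.        ] [[0.024, -0.991, 0.13, 0.329], [-1.0, -0.024, -0.005, -0.3], [0.008, -0.13, -0.991, 1.32], [0.0, 0.0, 0.0, 1.0]]
wrist [[310.1868286033028, 0.0, 279.14501472251914], [0.0, 310.1868286033028, 210.92256290537142], [0.0, 0.0, 1.0]] [-0.0092465  0.         0.         0.         0.       ] [[0.365, 0.899, 0.243, 0.184], [0.931, -0.352, -0.098, 0.652], [-0.002, 0.262, -0.965, 0.372], [0.0, 0.0, 0.0, 1.0]]
```

View pics/scene0.png

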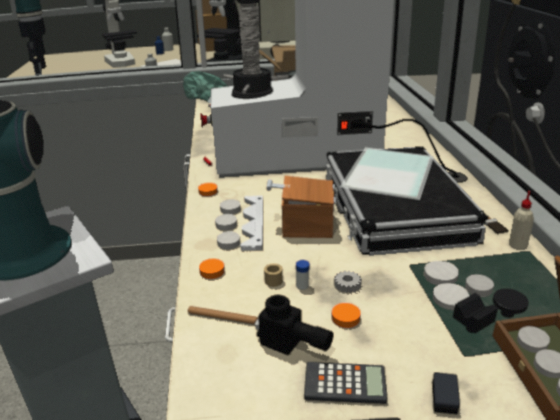

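View pics/top0.png

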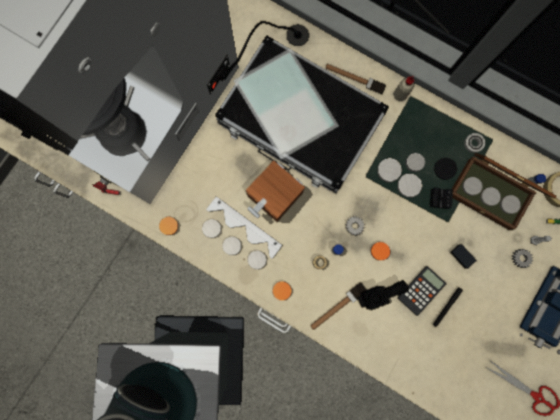

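View pics/wrist0.png

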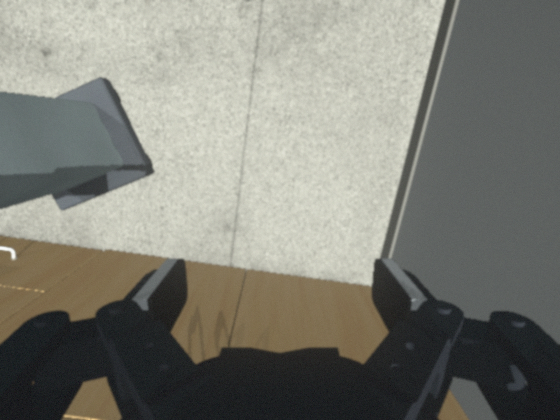

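The scene shows three grey discs (about (229,206), (227,222), (229,240)) in front of the rail at (253,222), with the case at (308,205) behind it. Orange look-alikes lie about. In the top view the discs are at (211,228), (232,245), (258,259) and the case at (275,192). Next I'll measure from the top view with depth and the scene view.

```bash
python3 - <<'E'
from h import *
z=np.load("top0.npz"); im,d,K,D,T=[z[k] for k in("im","d","K","D","T")]
P=cloud(d,K,D,T)
c=im[150:310,140:440]; cv2.imwrite("pics/topc.png",cv2.resize(c,None,fx=2.6,fy=2.6,interpolation=cv2.INTER_CUBIC))
Z=P[150:310,140:440,2]; 
zz=np.clip(Z/0.12*255,0,255).astype(np.uint8); cv2.imwrite("pics/topz.png",cv2.resize(cv2.applyColorMap(zz,cv2.COLORMAP_JET),None,fx=2.6,fy=2.6,interpolation=cv2.INTER_NEAREST))
for p in [(211,228),(232,245),(258,259),(275,192),(169,226),(282,290),(257,209),(338,250),(320,262),(355,226),(150,130),(230,170),(130,180)]: print(p,np.round(P[p[1],p[0]],3))
z=np.load("scene0.npz"); im=z["im"]; cv2.imwrite("pics/scenec.png",cv2.resize(im[130:330,180:400],None,fx=2.9,fy=2.9,interpolation=cv2.INTER_CUBIC))
E
```

```text
(211, 228) [ 0.46  -0.125  0.017]
(232, 245) [ 0.415 -0.184  0.015]
(258, 259) [ 0.379 -0.256  0.023]
(275, 192) [ 0.549 -0.297  0.094]
(169, 226) [ 0.463 -0.012  0.015]
(282, 290) [ 0.298 -0.322  0.016]
(257, 209) [ 0.503 -0.252  0.098]
(338, 250) [ 0.406 -0.466  0.052]
(320, 262) [ 0.375 -0.424  0.003]
(355, 226) [ 0.477 -0.52  -0.   ]
(150, 130) [0.669 0.001 0.213]
(230, 170) [ 0.626 -0.169 -0.   ]
(130, 180) [0.55  0.044 0.199]
```

View pics/topc.png

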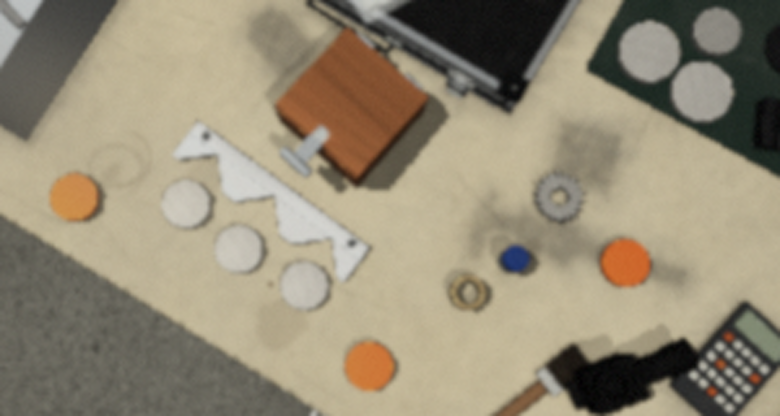

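View pics/topz.png

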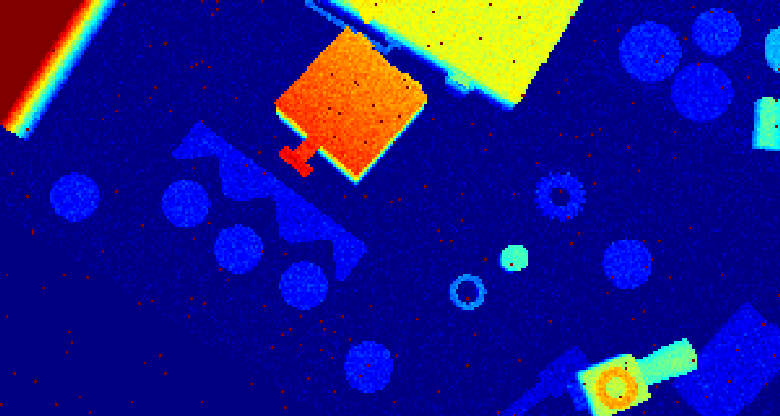

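View pics/scenec.png

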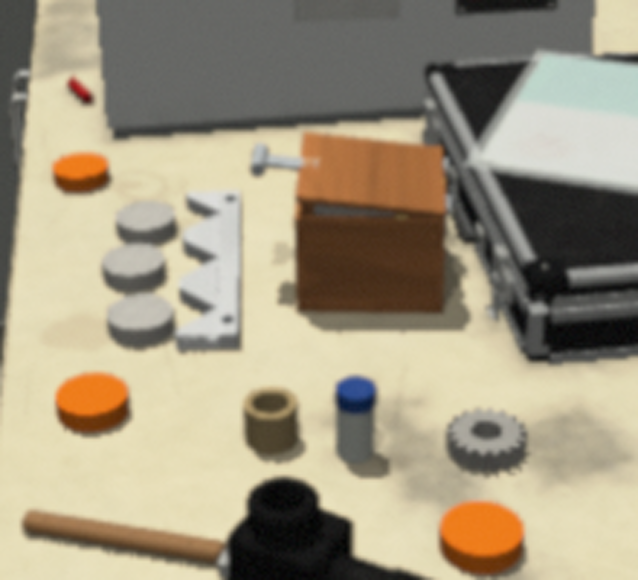

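```bash
python3 - <<'E'
from h import *
z=np.load("top0.npz"); im,d,K,D,T=[z[k] for k in("im","d","K","D","T")]
P=cloud(d,K,D,T)
hsv=cv2.cvtColor(im,cv2.COLOR_BGR2HSV)
print("bench z", np.median(P[262:280,200:215,2]), hsv[228,211],hsv[215,235],hsv[180,210])
m=((hsv[...,1]<32)&(hsv[...,2]>130)).astype(np.uint8); m[:,:150]=0;m[:, 300:]=0;m[:195]=0;m[290:]=0
n,l,s,c=cv2.connectedComponentsWithStats(m)
for i in range(1,n):
    if s[i,4]>60:
        ys,xs=np.where(l==i); cs,_=cv2.findContours((l==i).astype(np.uint8),cv2.RETR_EXTERNAL,cv2.CHAIN_APPROX_NONE)
        (cx,cy),r=cv2.minEnclosingCircle(cs[0]); print(s[i],c[i],(cx,cy),r,onplane([c[i]],K,D,T,0.016).round(4), np.median(P[ys,xs,2]))
        if s[i,4]>500:
            w=onplane(cs[0].reshape(-1,2),K,D,T,0.014)[:,:2]
            print("minrect",cv2.minAreaRect(w.astype(np.float32)*1000), cv2.boxPoints(cv2.minAreaRect(w.astype(np.float32)*1000)))
# wood
m=((hsv[...,0]<20)&(hsv[...,1]>110)&(P[...,2]>0.06)).astype(np.uint8); m[:,:240]=0;m[:,310:]=0;m[:155]=0;m[230:]=0
ys,xs=np.where(m>0); Q=P[ys,xs]; A=np.c_[Q[:,:2],np.ones(len(Q))]; co=np.linalg.lstsq(A,Q[:,2],rcond=None)[0]; print("flap plane",co)
cs,_=cv2.findContours(m,cv2.RETR_EXTERNAL,cv2.CHAIN_APPROX_NONE); cc=max(cs,key=cv2.contourArea)
print(cv2.boxPoints(cv2.minAreaRect((onplane(cc.reshape(-1,2),K,D,T,0.09)[:,:2]*1000).astype(np.float32))), cv2.minAreaRect((onplane(cc.reshape(-1,2),K,D,T,0.09)[:,:2]*1000).astype(np.float32)))
E
```

```text
bench z -0.0007916532838267987 [ 23  20 201] [ 30   6 205] [ 22  55 194]
[ 206  197   76   61 1080] [244.6287037  225.79444444] (243.89572143554688, 226.69786071777344) 41.82473373413086 [[ 0.4682 -0.2164  0.016 ]] 0.013736291392257627
minrect ((465.17205810546875, -213.37673950195312), (226.7649688720703, 47.45164489746094), 54.757022857666016) [[ 380.3681  -292.28674]
 [ 419.12244 -319.6685 ]
 [ 549.976   -134.46674]
 [ 511.22168 -107.08499]]
[248 199  18  19 138] [256.57971014 208.26086957] (257.49481201171875, 207.22021484375) 9.893465042114258 [[ 0.5172 -0.2475  0.016 ]] 0.10211882311842135
[202 219  19  19 259] [211.11969112 228.09266409] (211.20213317871094, 227.90957641601562) 9.26660442352295 [[ 0.4597 -0.1257  0.016 ]] 0.01618097389798856
[223 237  18  18 263] [231.53231939 245.42205323] (231.5, 245.38888549804688) 9.235366821289062 [[ 0.4139 -0.1828  0.016 ]] 0.016381151512243397
[248 251  18  18 260] [256.55769231 259.50384615] (256.4599914550781, 259.4599914550781) 9.244742393493652 [[ 0.3776 -0.2515  0.016 ]] 0.01597859440424254
flap plane [-1.49844523  0.06720662  0.9540598 ]
[[ 477.8861  -303.87366]
 [ 563.8638  -376.0299 ]
 [ 636.7041  -289.23718]
 [ 550.72644 -217.08093]] ((557.2951049804688, -296.555419921875), (113.3079833984375, 112.24384307861328), 49.99512481689453)
```

```bash
python3 - <<'E'
from h import *
for n in("top","scene"):
    z=np.load(n+"0.npz"); im,d,K,D,T=[z[k] for k in("im","d","K","D","T")]
    P=cloud(d,K,D,T); m=(d>0)&(P[...,2]>0.04)
    Q=P[m]; r=np.hypot(Q[:,0],Q[:,1]); a=np.degrees(np.arctan2(Q[:,1],Q[:,0]))
    for lo in range(-50,100,10):
        k=(a>=lo)&(a<lo+10)&(r>0.3)&(r<1.2)
        if k.sum()>20:
            q=np.percentile(r[k],2); print(n,lo,k.sum(),"rmin",q.round(3),"zmax for r<.7",[np.percentile(Q[k&(r<R_)][:,2],98).round(3) if (k&(r<R_)).sum()>5 else None for R_ in(.45,.55,.65,.75,.9)])
E
```

```text
top -50 4289 rmin 0.884 zmax for r<.7 [None, None, np.float64(0.057), np.float64(0.057), np.float64(0.057)]
top -40 6682 rmin 0.6 zmax for r<.7 [None, None, np.float64(0.102), np.float64(0.099), np.float64(0.097)]
top -30 8231 rmin 0.58 zmax for r<.7 [None, np.float64(0.109), np.float64(0.106), np.float64(0.104), np.float64(0.102)]
top -20 6120 rmin 0.744 zmax for r<.7 [None, None, None, np.float64(0.076), np.float64(0.394)]
top -10 18550 rmin 0.604 zmax for r<.7 [None, None, np.float64(0.727), np.float64(0.727), np.float64(0.727)]
top 0 14248 rmin 0.527 zmax for r<.7 [None, np.float64(0.73), np.float64(0.729), np.float64(0.729), np.float64(0.729)]
top 10 1151 rmin 0.552 zmax for r<.7 [None, np.float64(0.157), np.float64(0.567), np.float64(0.567), np.float64(0.567)]
scene -50 158 rmin 0.612 zmax for r<.7 [None, None, np.float64(0.054), np.float64(0.054), np.float64(0.054)]
scene -40 7860 rmin 0.586 zmax for r<.7 [None, None, np.float64(0.098), np.float64(0.097), np.float64(0.095)]
scene -30 5052 rmin 0.579 zmax for r<.7 [None, np.float64(0.107), np.float64(0.106), np.float64(0.105), 
[... 327 characters left out ...]
.float64(0.436)]
scene 10 1979 rmin 0.555 zmax for r<.7 [None, np.float64(0.152), np.float64(0.204), np.float64(0.242), np.float64(0.419)]
scene 20 333 rmin 1.131 zmax for r<.7 [None, None, None, None, None]
scene 30 439 rmin 1.049 zmax for r<.7 [None, None, None, None, None]
scene 40 1645 rmin 1.091 zmax for r<.7 [None, None, None, None, None]
scene 50 1019 rmin 1.113 zmax for r<.7 [None, None, None, None, None]
scene 60 2294 rmin 0.602 zmax for r<.7 [None, None, np.float64(0.462), np.float64(0.46), np.float64(0.46)]
scene 70 1106 rmin 0.642 zmax for r<.7 [None, None, np.float64(0.466), np.float64(0.465), np.float64(0.465)]
scene 80 68 rmin 1.183 zmax for r<.7 [None, None, None, None, None]
```

>>> {"op": "arm_command", "data": {
  "series": [
    [[0, 0, 0, 0, -4.7, 0.4, 0.3], [0, 0, 0, 0, -4.7, 0.4, 0.3], [0, 0, 0, 0, -4.7, 0.4, 0.3], [0, 0, 0, 0, -4.7, 0.4, 0.3], [0, 0, 0, 0, -4.7, 0.4, 0.3], [0.12, 0, 0, 0, 0, 0, 0.3], [0.12, 0, 0, 0, 0, 0, 0.3]]
  ]
}}

```text
time: 0.85
tool_pos: [0.1744, 0.3907, 0.244]
tcp_rot: [0.474, 1.517, -0.496]
wrist_force: [-0.6, 0.1, -0.6]
width: 0.3
```

```bash
python3 -c "
from h import *
s=st(); print(world2tool(np.array([.36,.2,.253])-s['tool_pos']))"
```

```text
{'time': 0.85, 'q': [1.0934, -0.2043, 2.1027, -0.0009, 1.2573, 0.1424], 'tool_pos': [0.1744, 0.3907, 0.244], 'tcp_rot': [0.4741, 1.5173, -0.4965], 'wrist_force': [-0.6194, 0.0618, -0.6139], 'width': 0.3003}
[[-0.006, 0.581, 0.814], [-0.013, 0.814, -0.581], [-1.0, -0.014, 0.003]]
[-0.00763398 -0.04758481  0.26188498]
```

>>> {"op": "arm_command", "data": {
  "series": [
    [[0, 0, 0, -0.1, -0.8, 4.4, 0.3], [0, 0, 0, -0.1, -0.8, 4.4, 0.3], [0, 0, 0, -0.1, -0.8, 4.4, 0.3], [0, 0, 0, -0.1, -0.8, 4.4, 0.3], [0, 0, 0, -0.1, -0.8, 4.4, 0.3], [0, 0, 0, -0.1, -0.8, 4.4, 0.3], [0, 0, 0, 0, -3.4, 3.6, 0.3], [0, 0, 0, 0, -3.4, 3.6, 0.3], [0, 0, 0, 0, -3.4, 3.6, 0.3], [0, 0, 0, 0, -3.4, 3.6, 0.3]]
  ]
}}

```text
time: 1.85
tool_pos: [0.4042, -0.0013, 0.2529]
tcp_rot: [0.469, 1.517, -0.483]
wrist_force: [1.7, -1.1, 0.1]
width: 0.297
```

```bash
python3 -c "
from h import *
s=st(); print(world2tool(np.array([.385,-.16,.25])-s['tool_pos']))"
```

```text
{'time': 1.85, 'q': [-0.0574, -0.2713, 2.1381, -0.0097, 1.2757, -1.0176], 'tool_pos': [0.4042, -0.0013, 0.2529], 'tcp_rot': [0.4685, 1.5165, -0.4832], 'wrist_force': [1.7018, -1.0524, 0.1389], 'width': 0.2967}
[[-0.001, 0.571, 0.821], [-0.009, 0.821, -0.571], [-1.0, -0.008, 0.004]]
[ 0.00434106 -0.14124811  0.07480729]
```

>>> {"op": "arm_command", "data": {
  "series": [
    [[0, 0, 0, 0.1, -3.6, 1.9, 0.3], [0, 0, 0, 0.1, -3.6, 1.9, 0.3], [0, 0, 0, 0.1, -3.6, 1.9, 0.3], [0, 0, 0, 0.1, -3.6, 1.9, 0.3], [0, 0, 0, 0, 0, 0, 0.3]]
  ]
}}

```text
time: 2.35
tool_pos: [0.3823, -0.1748, 0.2505]
tcp_rot: [0.473, 1.512, -0.491]
wrist_force: [1.1, -0.2, 0.1]
width: 0.303
```

```bash
python3 -c "
from h import *
s=st()
im,d,K,D,T=cam('wrist'); cv2.imwrite('pics/w1.png',im); np.savez('w1.npz',im=im,d=d,K=K,D=D,T=T)"
```

```text
{'time': 2.35, 'q': [-0.4803, -0.2391, 2.118, -0.0107, 1.2567, -1.4321], 'tool_pos': [0.3823, -0.1748, 0.2505], 'tcp_rot': [0.4731, 1.5124, -0.4907], 'wrist_force': [1.1424, -0.2231, 0.1379], 'width': 0.3032}
[[0.001, 0.578, 0.816], [-0.012, 0.816, -0.578], [-1.0, -0.009, 0.007]]
```

View pics/w1.png

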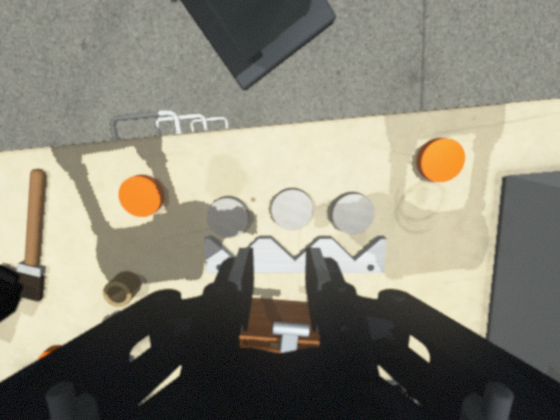

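The wrist picture shows the discs at (228,216), (293,209) and (352,213), with the rail just below them and its notches at about (235,..), (293,..) and (350,..). I'll measure from it.

```bash
cat > meas.py <<'E'
from h import *
def discs(z,lohi=(15,32)):
    im,K,D,T=z["im"],z["K"],z["D"],z["T"]
    return im,K,D,T
E
python3 - <<'E'
from h import *
z=np.load("w1.npz"); im,d,K,D,T=[z[k] for k in("im","d","K","D","T")]
P=cloud(d,K,D,T)
hsv=cv2.cvtColor(im,cv2.COLOR_BGR2HSV)
for p in [(228,216),(293,209),(352,213),(300,262),(225,260),(200,170)]: print(p,hsv[p[1],p[0]],P[p[1],p[0]].round(3))
lo=((hsv[...,1]<38)).astype(np.uint8)*255
v=np.zeros_like(lo); v[180:290,190:400]=lo[180:290,190:400]
cv2.imwrite("pics/w1m.png",cv2.resize(np.hstack([im[180:290,190:400],cv2.cvtColor(v,cv2.COLOR_GRAY2BGR)[180:290,190:400]]),None,fx=1.9,fy=1.9))
h=(P[...,2]>0.008)&(P[...,2]<0.025); h[:180]=0;h[290:]=0;h[:,:190]=0;h[:,400:]=0
n,l,s,c=cv2.connectedComponentsWithStats(h.astype(np.uint8))
for i in range(1,n):
    if s[i,4]>100:
        q=P[l==i]; print(s[i],c[i].round(1),np.median(q,0).round(4),((q[:,:2].max(0)+q[:,:2].min(0))/2).round(4))
        if s[i,4]<2200:
            cs,_=cv2.findContours((l==i).astype(np.uint8),cv2.RETR_EXTERNAL,cv2.CHAIN_APPROX_NONE)
            w=onplane(cs[0].reshape(-1,2),K,D,T,0.016)[:,:2].astype(np.float32)*1000; print(cv2.fitEllipse(w))
E
```

```text
(228, 216) [ 20  18 127] [ 0.377 -0.249  0.016]
(293, 209) [ 35   7 223] [ 0.415 -0.181  0.016]
(352, 213) [ 22  14 199] [ 0.459 -0.126  0.016]
(300, 262) [ 98   4 227] [ 0.477 -0.213  0.014]
(225, 260) [ 60   5 102] [ 0.363 -0.192  0.238]
(200, 170) [ 25  35 242] [ 0.315 -0.246 -0.   ]
[ 272  188   42   42 1367] [292.  208.6] [ 0.414  -0.1813  0.0155] [ 0.4146 -0.1818]
((414.1266784667969, -181.43734741210938), (48.53260803222656, 50.15848922729492), 65.34618377685547)
[ 332  192   43   42 1378] [352.7 212.6] [ 0.4598 -0.1252  0.0154] [ 0.4609 -0.1254]
((459.752685546875, -125.4736099243164), (48.764930725097656, 50.59714126586914), 94.64456176757812)
[ 207  196   42   42 1347] [227.5 216.7] [ 0.3777 -0.2501  0.0155] [ 0.3784 -0.251 ]
((378.0684814453125, -250.167724609375), (48.819847106933594, 50.722415924072266), 18.481426239013672)
[204 237  29  35 584] [213.9 254.4] [ 0.4085 -0.2943  0.0131] [ 0.405  -0.2984]
((407.1964111328125, -293.2398681640625), (32.5186653137207, 45.69318771362305), 55.29685974121094)
[ 249  237   57   36 1398] [275.4 257.7] [ 0.4551 -0.2346  0.0132] [ 0.4566 -0.2329]
((453.6683349609375, -233.3815460205078), (46.74734115600586, 72.72286224365234), 129.6566925048828)
[ 310  237   77   36 1531] [355.  255.6] [ 0.5145 -0.156   0.0131] [ 0.5069 -0.1498]
((503.7243347167969, -150.4071502685547), (52.667179107666016, 91.1098861694336), 130.65130615234375)
```

View pics/w1m.png

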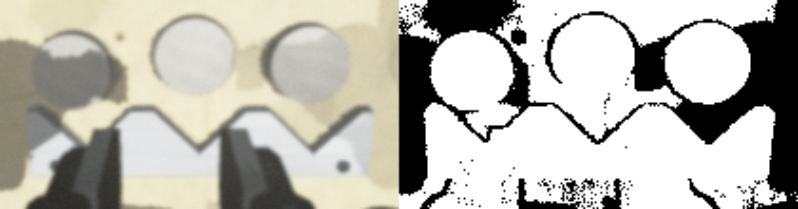

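```bash
python3 - <<'E'
from h import *
z=np.load("w1.npz"); im,d,K,D,T=[z[k] for k in("im","d","K","D","T")]
c=im[225:285,195:395]; cv2.imwrite("pics/w1r.png",cv2.resize(c,None,fx=4,fy=4,interpolation=cv2.INTER_CUBIC))
E
```

```text
(no output)
```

View pics/w1r.png

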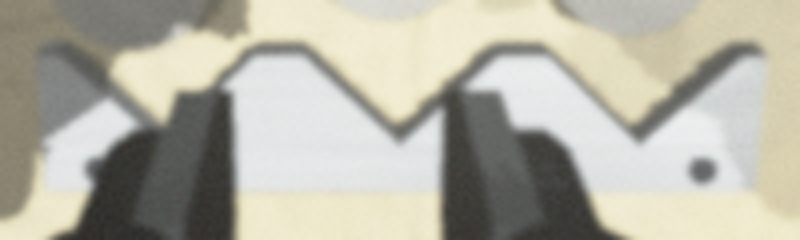

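```bash
python3 - <<'E'
from h import *
z=np.load("w1.npz"); im,d,K,D,T=[z[k] for k in("im","d","K","D","T")]
px=np.array([(400,140),(638,142),(45,188),(752,190),(248,54),(303,54),(494,56),(543,56)])/4+[195,225]-0.375
w=onplane(px,K,D,T,0.014)[:,:2]; print((w*1000).round(1))
v=w[3]-w[2]; print("len",np.linalg.norm(v)*1000, "ang",np.degrees(np.arctan2(v[1],v[0])), "apex ang",np.degrees(np.arctan2(*(w[1]-w[0])[::-1])),np.linalg.norm(w[1]-w[0]))
ry=v/np.linalg.norm(v); rx=np.array([ry[1],-ry[0]])
O=(w[2]+w[3])/2-0.016*rx; print("O from back",O, "apex1",w[0], "apex2-75", w[1]-.075*ry)
for k in(-1,0,1): print("notch",k+1,(O+k*.075*ry-.0354*rx).round(4))
print(rx,ry)
E
```

```text
[[ 470.4 -216.4]
 [ 513.6 -156.1]
 [ 419.4 -317.7]
 [ 548.3 -135.4]
 [ 420.1 -238.2]
 [ 429.8 -224.4]
 [ 463.9 -177.1]
 [ 472.5 -164.8]]
len 223.22683200861766 ang 54.74867453864324 apex ang 54.36171704737165 0.07414354422421043
O from back [ 0.47078251 -0.21732023] apex1 [ 0.47038726 -0.21637323] apex2-75 [ 0.47030089 -0.21736303]
notch 0 [ 0.3986 -0.2581]
notch 1 [ 0.4419 -0.1969]
notch 2 [ 0.4852 -0.1356]
[ 0.8166282  -0.57716408] [0.57716408 0.8166282 ]
```

```bash
cat >> h.py <<'E'
rx=np.array([.8166,-.5772,0]); ry=np.array([.5772,.8166,0]); Dn=np.array([0,0,-1.])
n0=np.array([.3987,-.2582]);n1=np.array([.442,-.197]);n2=np.array([.4853,-.1357])
def goto(p,zdir=rx,s=None):
    s=s or bot.read_state(); Rc=R.from_rotvec(s["tcp_rot"]).as_matrix()
    zd=np.array(zdir)/np.linalg.norm(zdir); Rd=np.c_[Dn,np.cross(zd,Dn),zd]
    rv=R.from_matrix(Rc.T@Rd).as_rotvec(); sh=Rc.T@(np.array(p)-s["tool_pos"])*100; sd=Rd.T@(np.array(p)-s["tool_pos"])*100
    print("t",round(s["time"],2),"pos",np.round(s["tool_pos"],4),"F",np.round(s["wrist_force"],1),"w",round(s["width"],3),"turn",rv.round(4),"shift(cur)",sh.round(2),"shift(after turn)",sd.round(2))
E
python3 - <<'E'
from h import *
goto([.3756,-.155,.03])
E
```

```text
t 2.4 pos [ 0.3824 -0.1729  0.2503] F [ 0.6  0.1 -0.3] w 0.304 turn [0.0003 0.006  0.0079] shift(cur) [22.01  1.24 -1.72] shift(after turn) [22.03  1.07 -1.59]
```

>>> {"op": "arm_command", "data": {
  "series": [
    [[0, 0.006, 0.008, 0, 0.5, -0.8, 0.3], [0, 0, 0, 4.5, 0.5, -0.8, 0.3], [0, 0, 0, 4.5, 0, 0, 0.3], [0, 0, 0, 4.5, 0, 0, 0.3], [0, 0, 0, 4.5, 0, 0, 0.3], [0, 0, 0, 2.5, 0, 0, 0.3], [0, 0, 0, 0.5, 0, 0, 0.3], [0, 0, 0, 0, 0, 0, 0.3]]
  ]
}}

```text
time: 3.2
tool_pos: [0.3778, -0.142, 0.0373]
tcp_rot: [0.476, 1.514, -0.466]
wrist_force: [0.6, 0.3, 0.2]
width: 0.299
```

```bash
python3 -c "
from h import *
goto([.3756,-.155,.028])
im,d,K,D,T=cam('wrist'); cv2.imwrite('pics/w2.png',im)
im,d,K,D,T=cam('scene'); cv2.imwrite('pics/s2.png',cv2.resize(im[150:280,180:340],None,fx=4,fy=4))"
```

```text
t 3.2 pos [ 0.3778 -0.142   0.0373] F [0.6 0.3 0.2] w 0.299 turn [ 0.0132  0.0027 -0.0075] shift(cur) [ 0.92 -1.2   0.56] shift(after turn) [ 0.93 -1.18  0.57]
```

View pics/w2.png

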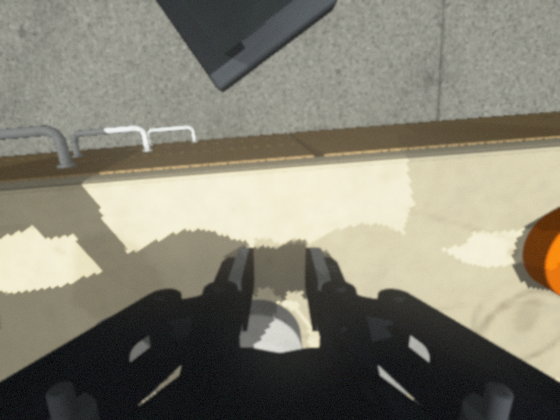

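View pics/s2.png

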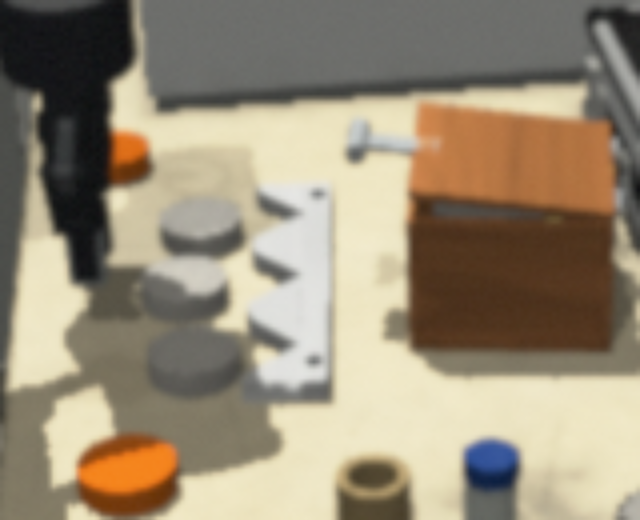

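>>> {"op": "arm_command", "data": {
  "series": [
    [[0.013, 0.003, -0.008, 0.3, -1.2, 0.4, 0.3], [0, 0, 0, 0.6, 0, 0, 0.3], [0, 0, 0, 0, 0, 0, 0.3]]
  ]
}}

```text
time: 3.6
tool_pos: [0.3796, -0.1579, 0.0336]
tcp_rot: [0.479, 1.504, -0.484]
wrist_force: [-1.4, -0.1, -0.7]
width: 0.304
```

```bash
python3 -c "
from h import *
goto([.3756,-.155,.028]);goto(np.r_[n1,0.027]-.034*rx)"
```

```text
t 3.6 pos [ 0.3796 -0.1579  0.0336] F [-1.4 -0.1 -0.7] w 0.304 turn [-0.0007  0.0127 -0.0008] shift(cur) [ 0.55  0.01 -0.5 ] shift(after turn) [ 0.56  0.01 -0.49]
t 3.6 pos [ 0.3796 -0.1579  0.0336] F [-1.4 -0.1 -0.7] w 0.304 turn [-0.0007  0.0127 -0.0008] shift(cur) [0.71 0.42 3.94] shift(after turn) [0.66 0.41 3.95]
```

>>> {"op": "arm_command", "data": {
  "series": [
    [[0, 0.013, 0, 0.7, 0, 0, 0.3], [0, 0, 0, 0.2, 0, 0.8, 0.3], [0, 0, 0, 0, 0.1, 0.8, 0.3], [0, 0, 0, 0, 0.1, 0.8, 0.3], [0, 0, 0, 0, 0.1, 0.8, 0.3], [0, 0, 0, 0, 0.1, 0.4, 0.3]]
  ]
}}

```text
time: 4.2
tool_pos: [0.4136, -0.1776, 0.0242]
tcp_rot: [0.485, 1.518, -0.483]
wrist_force: [-0.1, 0.6, 0.6]
width: 0.296
```

```bash
python3 -c "
from h import *
goto(np.r_[n1,0.027]-.0325*rx)
im,d,K,D,T=cam('scene'); cv2.imwrite('pics/s3.png',cv2.resize(im[150:280,180:340],None,fx=4,fy=4))
im,d,K,D,T=cam('top'); cv2.imwrite('pics/t3.png',cv2.resize(im[190:290,180:320],None,fx=4,fy=4))"
```

```text
t 4.2 pos [ 0.4136 -0.1776  0.0242] F [-0.1  0.6  0.6] w 0.296 turn [-0.0027 -0.0023 -0.0009] shift(cur) [-0.28  0.06  0.19] shift(after turn) [-0.28  0.06  0.19]
```

View pics/s3.png

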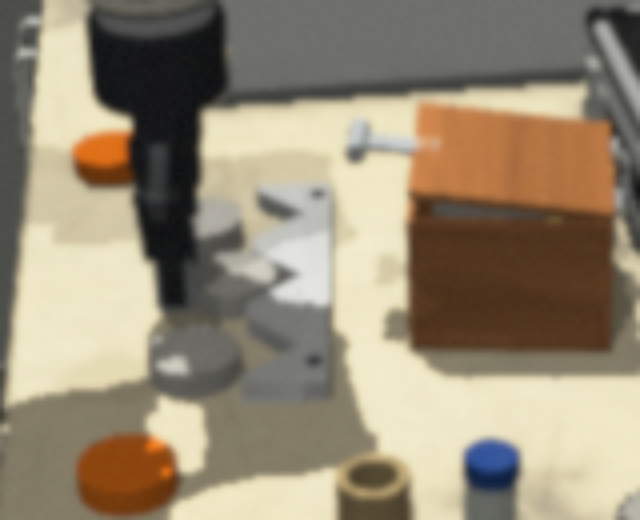

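View pics/t3.png

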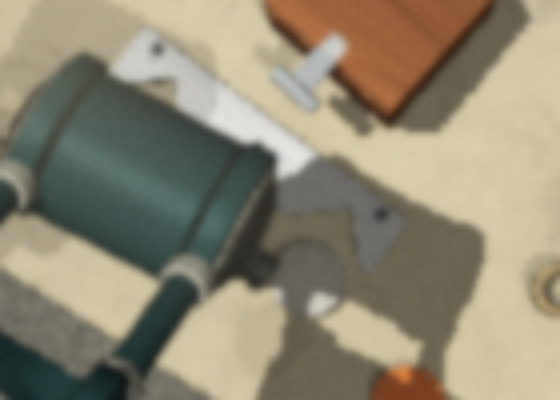

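>>> {"op": "arm_command", "data": {
  "series": [
    [[0, 0, 0, -0.2, 0, 0.3, 0.3], [0, 0, 0, 0, 0, 0.3, 0.3], [0, 0, 0, 0, 0, 0.2, 0.3]]
  ]
}}

```text
time: 4.6
tool_pos: [0.417, -0.1797, 0.0253]
tcp_rot: [0.488, 1.526, -0.481]
wrist_force: [-4.8, 3.7, 3.5]
width: 0.299
```

```bash
python3 -c "
from h import *
goto(np.r_[n1,0.027]-.0325*rx);goto(np.r_[n1,0.028]-.046*rx)"
```

```text
t 4.6 pos [ 0.417  -0.1797  0.0253] F [-4.8  3.7  3.5] w 0.299 turn [-0.0028 -0.011  -0.0009] shift(cur) [-0.17  0.03 -0.21] shift(after turn) [-0.17  0.03 -0.21]
t 4.6 pos [ 0.417  -0.1797  0.0253] F [-4.8  3.7  3.5] w 0.299 turn [-0.0028 -0.011  -0.0009] shift(cur) [-0.25  0.03 -1.57] shift(after turn) [-0.27  0.03 -1.56]
```

>>> {"op": "arm_command", "data": {
  "series": [
    [[0, -0.01, 0, -0.5, 0, -2.2, 0.3], [0, 0, 0, 0, 0.4, -2.2, 0.3], [0, 0, 0, 0, 3.3, 0, 0.3], [0, 0, 0, 0, 3.3, 0, 0.3], [0, 0, 0, 0, 0, 0, 0.3]]
  ]
}}

```text
time: 5.1
tool_pos: [0.4234, -0.0966, 0.0322]
tcp_rot: [0.486, 1.51, -0.486]
wrist_force: [-0.5, -0.6, -0.0]
width: 0.297
```

```bash
python3 -c "
from h import *
goto([.4213,-.0985,.028]);goto(np.r_[n2,0.028]-.0325*rx)
im,d,K,D,T=cam('wrist'); cv2.imwrite('pics/w4.png',im)"
```

```text
t 5.1 pos [ 0.4234 -0.0966  0.0322] F [-0.5 -0.6 -0. ] w 0.297 turn [-0.0057  0.0053 -0.002 ] shift(cur) [ 0.42 -0.28 -0.06] shift(after turn) [ 0.42 -0.28 -0.06]
t 5.1 pos [ 0.4234 -0.0966  0.0322] F [-0.5 -0.6 -0. ] w 0.297 turn [-0.0057  0.0053 -0.002 ] shift(cur) [0.44 0.4  4.06] shift(after turn) [0.42 0.38 4.06]
```

View pics/w4.png

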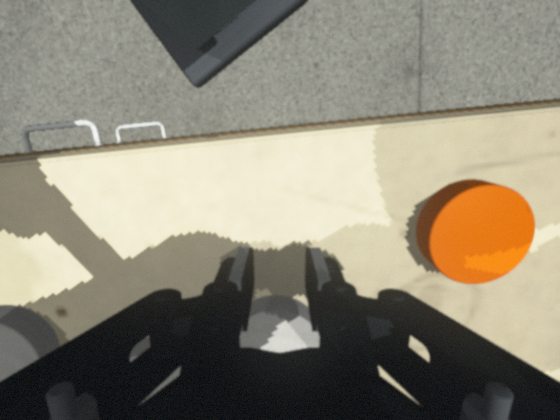

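The disc is centred between the fingers at about (280,320), so I'll push it in.

>>> {"op": "arm_command", "data": {
  "series": [
    [[-0.005, 0.005, 0, 0.4, -0.1, 0.4, 0.3], [0, 0, 0, 0.1, 0, 0.8, 0.3], [0, 0, 0, 0, 0.1, 0.8, 0.3], [0, 0, 0, 0, 0.2, 0.8, 0.3], [0, 0, 0, 0, 0.2, 0.8, 0.3], [0, 0, 0, 0, 0.1, 0.5, 0.3], [0, 0, 0, 0, 0, 0.4, 0.3], [0, 0, 0, 0, 0, 0.3, 0.3]]
  ]
}}

```text
time: 5.95
tool_pos: [0.4567, -0.1195, 0.0233]
tcp_rot: [0.495, 1.544, -0.484]
wrist_force: [-5.7, 8.9, 5.5]
width: 0.298
```

```bash
python3 -c "
from h import *
goto(np.r_[n2,0.028]-.0325*rx)"
```

```text
t 5.95 pos [ 0.4567 -0.1195  0.0233] F [-5.7  8.9  5.5] w 0.298 turn [-0.0071 -0.029   0.0016] shift(cur) [-0.48  0.32  0.  ] shift(after turn) [-0.47  0.32  0.02]
```

>>> {"op": "arm_command", "data": {
  "series": [
    [[0, -0.029, 0, -0.5, 0, -2.5, 0.3], [0, 0, 0, 0, 0, -2.8, 0.3], [0, 0, 0, 0, -4.8, 0, 0.3], [0, 0, 0, 0, -4.8, 0, 0.3], [0, 0, 0, 0, -4.8, 0, 0.3], [0, 0, 0, 0, 0, 0, 0.3]]
  ]
}}

```text
time: 6.55
tool_pos: [0.3348, -0.209, 0.0305]
tcp_rot: [0.475, 1.506, -0.481]
wrist_force: [0.9, 0.3, -0.1]
width: 0.299
```

```bash
python3 -c "
from h import *
goto([.3394,-.2237,.028]);goto(np.r_[n0,0.028]-.0325*rx)"
```

```text
t 6.55 pos [ 0.3348 -0.209   0.0305] F [ 0.9  0.3 -0.1] w 0.299 turn [0.0036 0.0117 0.0003] shift(cur) [ 0.27 -0.94  1.22] shift(after turn) [ 0.25 -0.93  1.23]
t 6.55 pos [ 0.3348 -0.209   0.0305] F [ 0.9  0.3 -0.1] w 0.299 turn [0.0036 0.0117 0.0003] shift(cur) [ 0.31 -0.34  4.81] shift(after turn) [ 0.25 -0.33  4.81]
```

>>> {"op": "arm_command", "data": {
  "series": [
    [[0.004, 0.012, 0, 0.2, -1.0, 0.4, 0.3], [0, 0, 0, 0.1, 0, 0.8, 0.3], [0, 0, 0, 0, 0, 0.8, 0.3], [0, 0, 0, 0, 0.2, 0.8, 0.3], [0, 0, 0, 0, 0.2, 0.8, 0.3], [0, 0, 0, 0, 0.2, 0.8, 0.3], [0, 0, 0, 0, 0, 0.4, 0.3], [0, 0, 0, 0, 0, 0.3, 0.3], [0, 0, 0, 0, 0, 0.3, 0.3]]
  ]
}}

```text
time: 7.45
tool_pos: [0.3752, -0.2408, 0.0253]
tcp_rot: [0.487, 1.536, -0.479]
wrist_force: [-8.9, 1.1, 5.0]
width: 0.301
```

```bash
python3 -c "
from h import *
goto(np.r_[n0,0.028]-.0325*rx)
goto(np.r_[n0,0.028]-.052*rx)"
```

```text
t 7.45 pos [ 0.3752 -0.2408  0.0253] F [-8.9  1.1  5. ] w 0.301 turn [ 0.0005 -0.0196  0.0012] shift(cur) [-0.26 -0.07 -0.33] shift(after turn) [-0.27 -0.07 -0.33]
t 7.45 pos [ 0.3752 -0.2408  0.0253] F [-8.9  1.1  5. ] w 0.301 turn [ 0.0005 -0.0196  0.0012] shift(cur) [-0.22 -0.07 -2.28] shift(after turn) [-0.27 -0.07 -2.28]
```

>>> {"op": "arm_command", "data": {
  "series": [
    [[0, -0.02, 0, -0.5, 0, -2.3, 0], [0, 0, 0, 0, 0, 0, 0], [0, 0, 0, 0, 0, 0, 0], [0, 0, 0, 0, 0, 0, 0]]
  ]
}}

```text
time: 7.85
tool_pos: [0.3585, -0.2272, 0.0304]
tcp_rot: [0.478, 1.516, -0.48]
wrist_force: [-0.7, 0.0, -0.0]
width: 0.0
```

```bash
python3 -c "
from h import *
goto(np.r_[n0,0.028]-.036*rx)
im,d,K,D,T=cam('wrist'); cv2.imwrite('pics/w5.png',im)"
```

```text
t 7.85 pos [ 0.3585 -0.2272  0.0304] F [-0.7  0.  -0. ] w 0.0 turn [0.0034 0.0018 0.0012] shift(cur) [ 0.24 -0.22  1.48] shift(after turn) [ 0.24 -0.21  1.48]
```

View pics/w5.png

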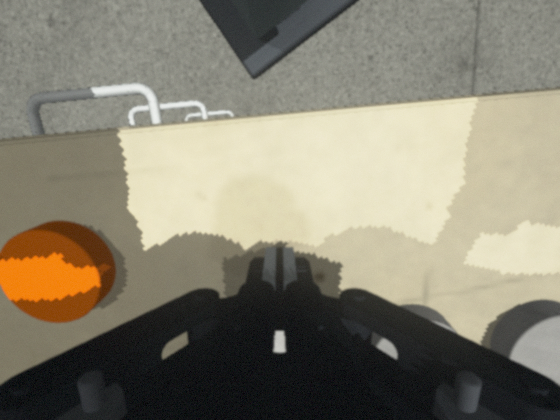

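>>> {"op": "arm_command", "data": {
  "series": [
    [[0, 0, 0, 0.2, -0.2, 0.6, 0], [0, 0, 0, 0, 0, 0.7, 0], [0, 0, 0, 0, 0, 0.4, 0], [0, 0, 0, 0, 0, 0.4, 0], [0, 0, 0, 0, 0, 0.4, 0]]
  ]
}}

```text
time: 8.4
tool_pos: [0.3717, -0.2391, 0.0254]
tcp_rot: [0.485, 1.54, -0.476]
wrist_force: [-8.1, 5.1, 4.0]
width: 0.002
```

```bash
python3 -c "
from h import *
goto(np.r_[n0,0.028]-.036*rx)"
```

```text
t 8.4 pos [ 0.3717 -0.2391  0.0254] F [-8.1  5.1  4. ] w 0.002 turn [ 0.0035 -0.023   0.0011] shift(cur) [-0.26  0.   -0.3 ] shift(after turn) [-0.26  0.   -0.29]
```

>>> {"op": "arm_command", "data": {
  "series": [
    [[0, -0.023, 0, -0.5, 0, -2.2, 0], [0, 0, 0, 0, 3.8, 0, 0], [0, 0, 0, 0, 3.8, 0, 0], [0, 0, 0, 0, 0, 0, 0]]
  ]
}}

```text
time: 8.8
tool_pos: [0.3991, -0.1649, 0.03]
tcp_rot: [0.483, 1.517, -0.484]
wrist_force: [0.2, -0.7, -0.5]
width: -0.005
```

```bash
python3 -c "
from h import *
goto(np.r_[n1,0.028]-.036*rx)"
```

```text
t 8.8 pos [ 0.3991 -0.1649  0.03  ] F [ 0.2 -0.7 -0.5] w -0.005 turn [-0.0023 -0.0011  0.0011] shift(cur) [ 0.2  -0.14  1.76] shift(after turn) [ 0.2  -0.15  1.76]
```

>>> {"op": "arm_command", "data": {
  "series": [
    [[0, 0, 0, 0.2, -0.2, 0.6, 0], [0, 0, 0, 0, 0, 0.7, 0], [0, 0, 0, 0, 0, 0.6, 0], [0, 0, 0, 0, 0, 0.4, 0], [0, 0, 0, 0, 0, 0.4, 0], [0, 0, 0, 0, 0, 0.4, 0]]
  ]
}}

```text
time: 9.4
tool_pos: [0.4123, -0.181, 0.023]
tcp_rot: [0.496, 1.55, -0.483]
wrist_force: [-6.7, 6.8, 3.6]
width: -0.003
```

```bash
python3 -c "
from h import *
goto(np.r_[n1,0.028]-.036*rx)"
```

```text
t 9.4 pos [ 0.4123 -0.181   0.023 ] F [-6.7  6.8  3.6] w -0.003 turn [-0.0072 -0.0357  0.0027] shift(cur) [-0.49  0.41 -0.27] shift(after turn) [-0.5   0.41 -0.25]
```

>>> {"op": "arm_command", "data": {
  "series": [
    [[0, -0.035, 0, -0.6, 0.4, -2.2, 0], [0, 0, 0, 0, 3.8, 0, 0], [0, 0, 0, 0, 3.8, 0, 0], [0, 0, 0, 0, 0, 0, 0]]
  ]
}}

```text
time: 9.8
tool_pos: [0.4399, -0.1061, 0.0276]
tcp_rot: [0.494, 1.519, -0.498]
wrist_force: [0.2, 0.5, 0.1]
width: -0.002
```

```bash
python3 -c "
from h import *
goto(np.r_[n2,0.028]-.036*rx)"
```

```text
t 9.8 pos [ 0.4399 -0.1061  0.0276] F [0.2 0.5 0.1] w -0.002 turn [-0.0179 -0.0046  0.0044] shift(cur) [-0.05  0.23  1.81] shift(after turn) [-0.04  0.2   1.81]
```

>>> {"op": "arm_command", "data": {
  "series": [
    [[-0.018, 0, 0.004, 0, 0.3, 0.7, 0], [0, 0, 0, 0, 0, 0.7, 0], [0, 0, 0, 0, 0.1, 0.6, 0], [0, 0, 0, 0, 0, 0.4, 0], [0, 0, 0, 0, 0, 0.4, 0], [0, 0, 0, 0, 0, 0.4, 0]]
  ]
}}

```text
time: 10.4
tool_pos: [0.4548, -0.1198, 0.0222]
tcp_rot: [0.498, 1.558, -0.485]
wrist_force: [-4.7, 10.2, 9.8]
width: -0.003
```

```bash
python3 -c "
from h import *
goto(np.r_[n2,0.028]-.036*rx)"
```

```text
t 10.4 pos [ 0.4548 -0.1198  0.0222] F [-4.7 10.2  9.8] w -0.003 turn [-0.0088 -0.0432  0.0049] shift(cur) [-0.57  0.46 -0.22] shift(after turn) [-0.58  0.46 -0.19]
```

>>> {"op": "arm_command", "data": {
  "series": [
    [[0, -0.043, 0, -0.6, 0.4, -2.2, 0], [0, 0, 0, -4.8, 0, -1.0, 0], [0, 0, 0, -4.8, 0, -1, 0.9], [0, 0, 0, -4.8, -3, -1, 0.9], [0, 0, 0, -4.8, -3, 0, 0.9], [0, 0, 0, -3, 0, 0, 0.9], [0, 0, 0, 0, 0, 0, 0.9]]
  ]
}}

```text
time: 11.1
tool_pos: [0.3816, -0.1363, 0.2432]
tcp_rot: [0.492, 1.523, -0.506]
wrist_force: [0.6, -0.1, 0.3]
width: 0.843
```

```bash
python3 -c "
from h import *
s=st()
im,d,K,D,T=cam('wrist'); cv2.imwrite('pics/w6.png',im); np.savez('w6.npz',im=im,d=d,K=K,D=D,T=T)
im,d,K,D,T=cam('scene'); cv2.imwrite('pics/s6.png',cv2.resize(im[150:280,180:340],None,fx=4,fy=4,interpolation=cv2.INTER_CUBIC)); np.savez('s6.npz',im=im,d=d,K=K,D=D,T=T)"
```

```text
{'time': 11.1, 'q': [-0.3972, -0.2561, 2.1447, -0.0098, 1.2625, -1.3287], 'tool_pos': [0.3816, -0.1363, 0.2432], 'tcp_rot': [0.4921, 1.523, -0.5057], 'wrist_force': [0.5881, -0.1319, 0.3442], 'width': 0.8431}
[[-0.012, 0.594, 0.804], [-0.005, 0.804, -0.594], [-1.0, -0.011, -0.007]]
```

View pics/w6.png

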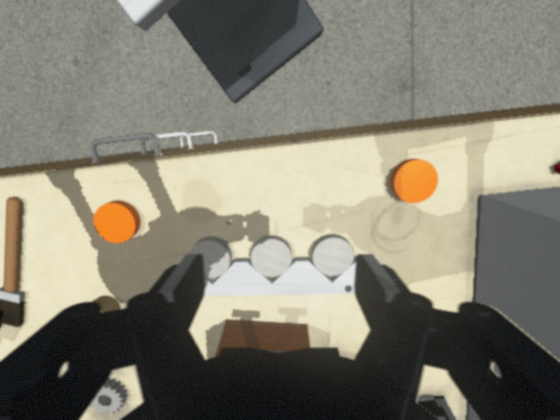

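View pics/s6.png

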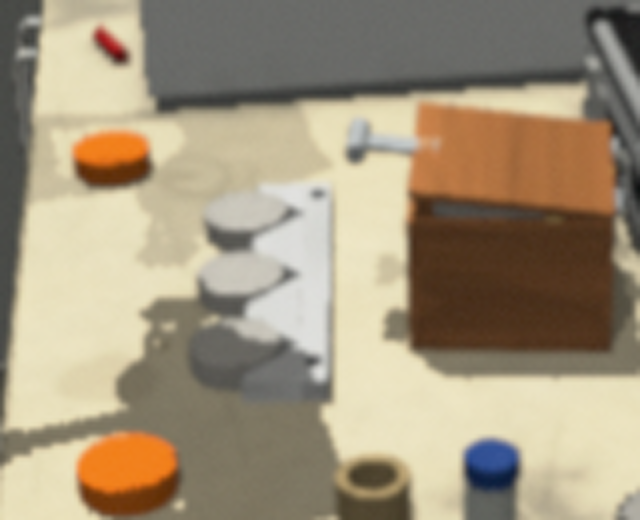

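All three discs sit in the notches, in the wrist view at (212,258), (271,257) and (333,255). I'll check their spacing and measure the flap and bar.

```bash
python3 - <<'E'
from h import *
z=np.load("w6.npz"); im,d,K,D,T=[z[k] for k in("im","d","K","D","T")]
cv2.imwrite("pics/w6c.png",cv2.resize(im[225:365,180:380],None,fx=4,fy=4,interpolation=cv2.INTER_CUBIC))
P=cloud(d,K,D,T); Z=P[...,2]
m=((Z>0.0149)&(Z<0.02)).astype(np.uint8); m[:225]=0; m[300:]=0; m[:,:180]=0;m[:,380:]=0
m=cv2.morphologyEx(m,cv2.MORPH_OPEN,np.ones((3,3),np.uint8))
n,l,s,c=cv2.connectedComponentsWithStats(m)
for i in range(1,n):
    if s[i,4]>300: print(s[i],c[i].round(1))
z=np.load("s6.npz"); im,d,K,D,T=[z[k] for k in("im","d","K","D","T")]
cv2.imwrite("pics/s6c.png",cv2.resize(im[185:260,215:300],None,fx=8,fy=8,interpolation=cv2.INTER_CUBIC))
E
```

```text
[200 240  30  30 320] [215.5 252.3]
```

View pics/w6c.png

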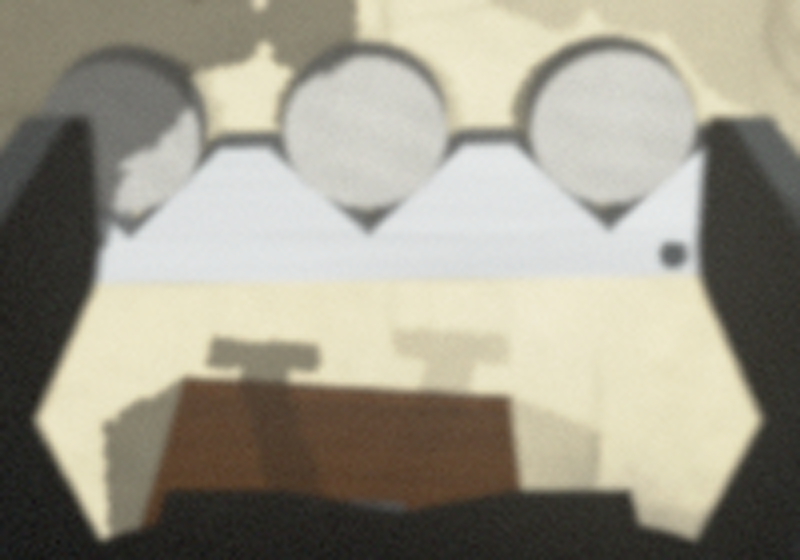

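View pics/s6c.png

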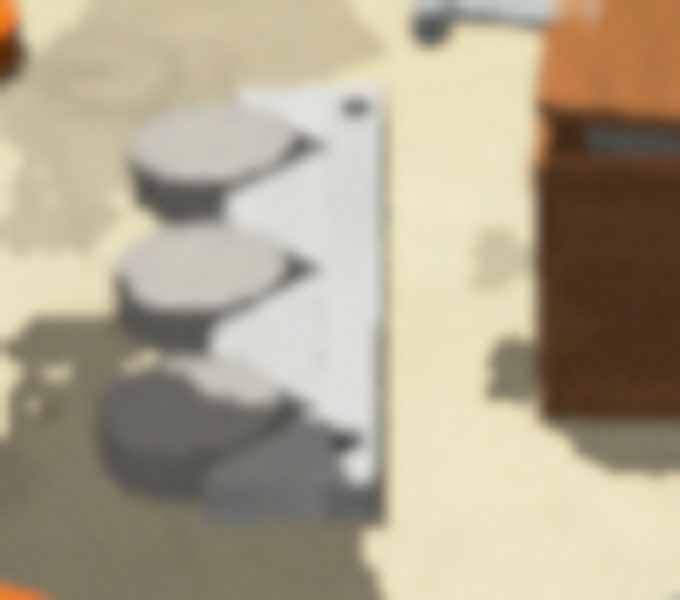

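The spacing is even and each disc touches both notch sides: apexes in the crop at (128,235), (368,230) and (608,228) lie under disc centres (366,132) and (610,125). Now the pull bar.

```bash
python3 - <<'E'
from h import *
z=np.load("top0.npz"); a=cv2.resize(z["im"][195:225,240:280],None,fx=10,fy=10,interpolation=cv2.INTER_CUBIC)
z=np.load("s6.npz"); b=cv2.resize(z["im"][170:200,260:300],None,fx=10,fy=10,interpolation=cv2.INTER_CUBIC)
cv2.imwrite("pics/bar.png",np.hstack([a,b]))
for n in("top0","s6"):
    z=np.load(n+".npz"); P=cloud(z["d"],z["K"],z["D"],z["T"])
    hsv=cv2.cvtColor(z["im"],cv2.COLOR_BGR2HSV)
    r=(slice(195,225),slice(240,280)) if n=="top0" else (slice(170,200),slice(260,300))
    m=np.zeros(P.shape[:2],bool); m[r]=True; m&=(P[...,2]>.07)&(hsv[...,1]<70)&(P[...,2]<.13)
    Q=P[m]; u=Q@np.array([.766,-.643,0]); k=u<u.min()+.014
    print(n,m.sum(),"bar",Q[k].mean(0).round(4),Q[k].max(0).round(4),Q[k].min(0).round(4))
E
```

```text
top0 155 bar [ 0.4961 -0.2421  0.1049] [ 0.5104 -0.2268  0.1132] [ 0.4818 -0.2578  0.0993]
s6 111 bar [ 0.4947 -0.2501  0.1033] [ 0.5122 -0.2298  0.1079] [ 0.4822 -0.2621  0.0956]
```

View pics/bar.png

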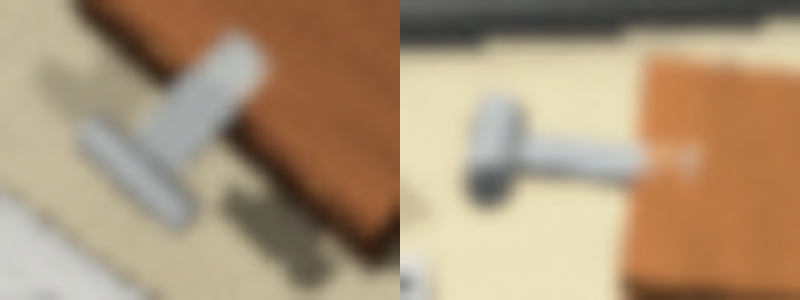

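```bash
python3 - <<'E'
from h import *
zt=np.load("top0.npz"); zs=np.load("s6.npz")
def tri(a,b):
    o1,d1=ray([a],zt["K"],zt["D"],zt["T"]);o2,d2=ray([b],zs["K"],zs["D"],zs["T"]); d1=d1[0];d2=d2[0]
    t=np.linalg.lstsq(np.c_[d1,-d2],o2-o1,rcond=None)[0]; p,q=o1+t[0]*d1,o2+t[1]*d2; return (p+q)/2,np.linalg.norm(p-q)
print(tri((253.3,211.8),(268.8,184.3)))
# ends
for p in [(90,128),(185,218)]: print(onplane([(p[0]/10+239.55,p[1]/10+194.55)],zt["K"],zt["D"],zt["T"],.105))
# case yaw from scene/top lower edges: flap corners in top at z~.09
P=cloud(zt["d"],zt["K"],zt["D"],zt["T"]); hsv=cv2.cvtColor(zt["im"],cv2.COLOR_BGR2HSV)
m=np.zeros(P.shape[:2],bool); m[155:230,240:310]=1; m&=(hsv[...,0]<20)&(hsv[...,1]>110)&(P[...,2]>0.08)&(P[...,2]<.12)
Q=P[m]; 
from scipy.optimize import least_squares
A=lambda Q:np.c_[Q[:,:2],np.ones(len(Q))]
r=least_squares(lambda c:A(Q)@c-Q[:,2],[0,0,.1],loss="soft_l1",f_scale=.003).x; print("flap plane",r,"n",len(Q))
E
```

```text
(array([ 0.49621665, -0.24313541,  0.10051319]), np.float64(0.001405591668855978))
[[ 0.50614787 -0.23053619  0.105     ]]
[[ 0.48362152 -0.25540228  0.105     ]]
flap plane [-0.08493093  0.07344634  0.16183923] n 1667
```

```bash
cat >> h.py <<'E'
cx=np.array([np.cos(np.radians(-40.5)),np.sin(np.radians(-40.5)),0]); cy=np.array([-cx[1],cx[0],0])
bar=np.array([.4962,-.2431,.1005]); hinge=np.array([.6020,-.3335,.084])
E
python3 - <<'E'
from h import *
goto([.4962,-.2431,.17],cx)
E
```

```text
t 11.2 pos [ 0.3797 -0.135   0.2389] F [-0.4 -0.2 -1. ] w 0.897 turn [ 0.0714 -0.0134  0.0135] shift(cur) [ 6.69 -1.69 15.89] shift(after turn) [ 6.89 -0.65 15.88]
```

>>> {"op": "arm_command", "data": {
  "series": [
    [[0.071, -0.013, 0.013, 0, 0, 0, 0.65], [0, 0, 0, 1.4, -0.2, 4, 0.65], [0, 0, 0, 1.4, -0.2, 4, 0.65], [0, 0, 0, 1.4, -0.2, 4, 0.65], [0, 0, 0, 1.4, -0.1, 4, 0.65], [0, 0, 0, 0, 0, 0, 0.65]]
  ]
}}

```text
time: 11.8
tool_pos: [0.4936, -0.2469, 0.1668]
tcp_rot: [0.56, 1.516, -0.555]
wrist_force: [-0.6, 0.9, -0.5]
width: 0.645
```

```bash
python3 - <<'E'
from h import *
goto([.4962,-.2431,.14],cx)
goto([.4962,-.2431,.104],cx)
im,d,K,D,T=cam('wrist'); cv2.imwrite('pics/w7.png',im); np.savez('w7.npz',im=im,d=d,K=K,D=D,T=T)
E
```

```text
t 11.8 pos [ 0.4936 -0.2469  0.1668] F [-0.6  0.9 -0.5] w 0.645 turn [-0.004  -0.0176  0.0033] shift(cur) [ 2.68  0.47 -0.  ] shift(after turn) [ 2.68  0.46 -0.05]
t 11.8 pos [ 0.4936 -0.2469  0.1668] F [-0.6  0.9 -0.5] w 0.645 turn [-0.004  -0.0176  0.0033] shift(cur) [6.28 0.48 0.06] shift(after turn) [ 6.28  0.46 -0.05]
```

View pics/w7.png

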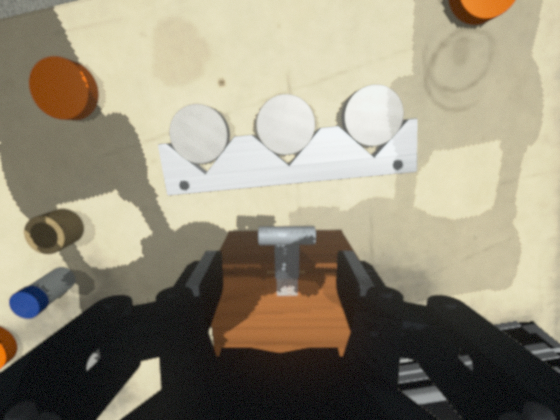

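The bar is at (287,236) with ends at (259,237) and (315,235), and all three discs are well bedded. I'll cross-check both from this view.

```bash
python3 - <<'E'
from h import *
z=np.load("w7.npz"); im,d,K,D,T=[z[k] for k in("im","d","K","D","T")]
for zz in(.095,.1005,.106): print(onplane([(259,237),(287,236),(315,235)],K,D,T,zz).round(4).tolist())
P=cloud(d,K,D,T); print("depth bar",P[233:239,265:310].reshape(-1,3)[:,2].min(), np.median(P[233:239,265:310,2]))
# discs by Hough-like depth mask
hsv=cv2.cvtColor(im,cv2.COLOR_BGR2HSV); print(hsv[130,198],hsv[125,285],hsv[115,373],hsv[160,250],hsv[100,240])
cv2.imwrite("pics/w7c.png",cv2.resize(im[75:200,150:430],None,fx=2.8,fy=2.8,interpolation=cv2.INTER_CUBIC))
g=cv2.cvtColor(im,cv2.COLOR_BGR2GRAY)[75:185,150:430]; g=cv2.resize(g,None,fx=3,fy=3,interpolation=cv2.INTER_CUBIC)
c=cv2.HoughCircles(g,cv2.HOUGH_GRADIENT_ALT,1.5,150,param1=150,param2=.7,minRadius=70,maxRadius=110); print(c)
if c is not None:
    px=c[0][:,:2]/3+[149.67,74.67]; w=onplane(px,K,D,T,.016)[:,:2]
    # rail frame
    for q in w: r=q-n1; print(q.round(4),"rx",(r@rx[:2]*1000).round(1),"ry",(r@ry[:2]*1000).round(1))
E
```

```text
[[0.487, -0.2588, 0.095], [0.4985, -0.2444, 0.095], [0.5099, -0.2301, 0.095]]
[[0.4858, -0.2573, 0.1005], [0.497, -0.2433, 0.1005], [0.5081, -0.2293, 0.1005]]
[[0.4846, -0.2557, 0.106], [0.4954, -0.2422, 0.106], [0.5063, -0.2286, 0.106]]
depth bar 0.10252005066637282 0.10522325121621638
[ 23  11 218] [ 24   6 229] [ 30   4 239] [ 90   4 233] [ 26  43 225]
[[[406.5      151.5       90.03222 ]
  [150.       180.        86.09528 ]
  [667.5      126.        93.997925]
  [667.5      126.        85.3984  ]]]
[ 0.4438 -0.1977] rx 1.9 ry 0.4
[ 0.402  -0.2581] rx 2.6 ry -73.0
[ 0.4863 -0.1378] rx 2.0 ry 73.9
[ 0.4863 -0.1378] rx 2.0 ry 73.9
```

View pics/w7c.png

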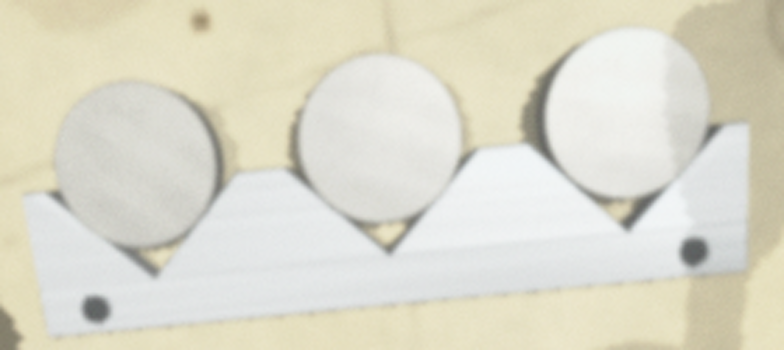

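>>> {"op": "arm_command", "data": {
  "series": [
    [[-0.004, -0.018, 0.003, 1.5, 0.45, 0, 0.65], [0, 0, 0, 2.0, 0, 0, 0.65], [0, 0, 0, 1.5, 0, 0, 0.65]]
  ]
}}

```text
time: 12.15
tool_pos: [0.492, -0.2404, 0.1137]
tcp_rot: [0.555, 1.505, -0.553]
wrist_force: [-0.7, -0.4, -0.5]
width: 0.649
```

```bash
python3 - <<'E'
from h import *
goto([.4966,-.2432,.104],cx)
E
```

```text
t 12.15 pos [ 0.492  -0.2404  0.1137] F [-0.7 -0.4 -0.5] w 0.649 turn [-0.0006 -0.0062  0.0009] shift(cur) [0.97 0.08 0.53] shift(after turn) [0.97 0.08 0.53]
```

>>> {"op": "arm_command", "data": {
  "series": [
    [[0, -0.006, 0, 0.9, 0.1, 0.6, 0.65], [0, 0, 0, 0.2, 0, 0.1, 0.65], [0, 0, 0, 0, 0, 0, 0.65]]
  ]
}}

```text
time: 12.45
tool_pos: [0.4947, -0.2418, 0.0988]
tcp_rot: [0.554, 1.507, -0.553]
wrist_force: [0.1, 0.4, 0.2]
width: 0.651
```

```bash
python3 - <<'E'
from h import *
goto([.4966,-.2432,.104],cx)
im,d,K,D,T=cam('scene'); cv2.imwrite('pics/s8.png',cv2.resize(im[110:240,200:360],None,fx=4,fy=4,interpolation=cv2.INTER_CUBIC))
im,d,K,D,T=cam('wrist'); cv2.imwrite('pics/w8.png',im)
E
```

```text
t 12.45 pos [ 0.4947 -0.2418  0.0988] F [0.1 0.4 0.2] w 0.651 turn [ 0.0001 -0.007   0.0023] shift(cur) [-0.52  0.02  0.23] shift(after turn) [-0.52  0.02  0.23]
```

View pics/s8.png

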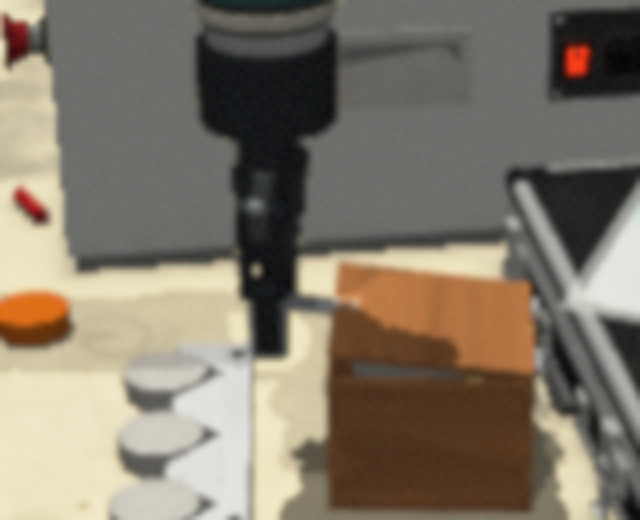

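View pics/w8.png

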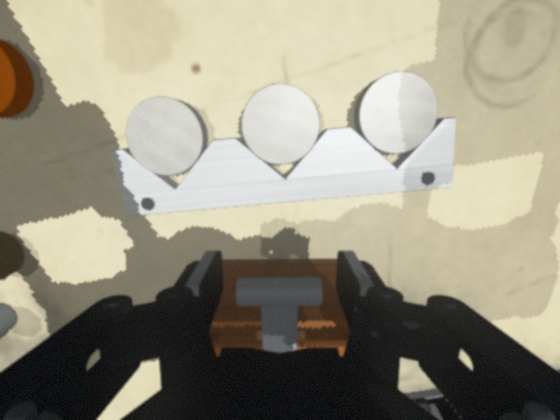

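The bar at (280,292) is centred between the pads. I'll raise slightly and pinch it.

>>> {"op": "arm_command", "data": {
  "series": [
    [[0, -0.007, 0, -0.4, 0, 0.2, 0.5], [0, 0, 0, 0, 0, 0, 0.2], [0, 0, 0, 0, 0, 0, 0.2], [0, 0, 0, 0, 0, 0, 0.2]]
  ],
  "newtons": 35
}}

```text
time: 12.95
tool_pos: [0.4977, -0.2445, 0.1065]
tcp_rot: [0.55, 1.495, -0.556]
wrist_force: [0.6, -0.3, -0.8]
width: 0.409
```

```bash
python3 - <<'E'
from h import *
goto([.4966,-.2432,.104],cx)
s=bot.read_state(); p=s["tool_pos"]
b0=np.array(p); 
# planned arc: bar relative to hinge; TCP offset kept
th0=np.arctan2(.1005-.084,.139)
for dth in np.arange(0,1.65,.15):
    th=th0+dth; off=-.14*np.cos(th)*cx+np.array([0,0,.14*np.sin(th)]); off0=-.14*np.cos(th0)*cx+np.array([0,0,.14*np.sin(th0)])
    dl=off-off0; print(round(th,2),"along cx",(dl@cx*100).round(2),"up",(dl[2]*100).round(2))
E
```

```text
t 12.95 pos [ 0.4977 -0.2445  0.1065] F [ 0.6 -0.3 -0.8] w 0.409 turn [0.     0.0054 0.002 ] shift(cur) [ 0.25  0.03 -0.17] shift(after turn) [ 0.25  0.03 -0.17]
0.12 along cx 0.0 up 0.0
0.27 along cx 0.4 up 2.06
0.42 along cx 1.11 up 4.03
0.57 along cx 2.1 up 5.88
0.72 along cx 3.36 up 7.56
0.87 along cx 4.86 up 9.03
1.02 along cx 6.55 up 10.27
1.17 along cx 8.42 up 11.23
1.32 along cx 10.4 up 11.91
1.47 along cx 12.47 up 12.28
1.62 along cx 14.57 up 12.33
```

>>> {"op": "arm_command", "data": {
  "series": [
    [[0, 0, 0, -2.1, 0, 0.4, 0.2], [0, 0, 0, -2.0, 0, 0.7, 0.2], [0, 0, 0, -1.8, 0, 1.0, 0.2], [0, 0, 0, -1.7, 0, 1.3, 0.2]]
  ]
}}

```text
time: 13.35
tool_pos: [0.5237, -0.2664, 0.1806]
tcp_rot: [0.549, 1.494, -0.555]
wrist_force: [4.0, -2.2, -9.5]
width: 0.409
```

```bash
cat >> h.py <<'E'
def arc(p0,th0,thf,n):
    s=bot.read_state(); p=np.array(s["tool_pos"]); p0=np.array(p0)
    H=p0+.14*np.cos(th0)*cx-np.array([0,0,.14*np.sin(th0)])
    v=p-H; th=np.arctan2(v[2],-v@cx); print("t",s["time"],"pos",p.round(4),"th",th.round(3),"r",np.hypot(v[2],v@cx).round(4),"lat",(v@cy).round(4),"F",np.round(s["wrist_force"],1),"w",round(s["width"],3))
    Rc=R.from_rotvec(s["tcp_rot"]).as_matrix()
    Rd=np.c_[Dn,cy,cx]; print("turn",R.from_matrix(Rc.T@Rd).as_rotvec().round(4))
    last=p
    for t in np.linspace(th,thf,n+1)[1:]:
        q=H-.14*np.cos(t)*cx+np.array([0,0,.14*np.sin(t)]); print(round(t,2),(Rd.T@(q-last)*100).round(2)); last=q
E
python3 - <<'E'
from h import *
arc([.4977,-.2445,.1065],.12,1.75,8)
E
```

```text
t 13.35 pos [ 0.5237 -0.2664  0.1806] th 0.713 r 0.1388 lat 0.0003 F [ 4.  -2.2 -9.5] w 0.409
turn [0.0004 0.0061 0.0015]
0.84 [-1.37 -0.03  1.18]
0.97 [-1.12 -0.    1.43]
1.1 [-0.92  0.    1.56]
1.23 [-0.71 -0.    1.67]
1.36 [-0.49  0.    1.75]
1.49 [-0.26 -0.    1.79]
1.62 [-0.03 -0.    1.81]
1.75 [0.21 0.   1.8 ]
```

>>> {"op": "arm_command", "data": {
  "series": [
    [[0, 0, 0, -1.4, 0, 1.2, 0.2], [0, 0, 0, -1.1, 0, 1.4, 0.2], [0, 0, 0, -0.9, 0, 1.6, 0.2], [0, 0, 0, -0.7, 0, 1.7, 0.2]]
  ]
}}

```text
time: 13.75
tool_pos: [0.5683, -0.3038, 0.2199]
tcp_rot: [0.552, 1.499, -0.553]
wrist_force: [-0.9, 1.5, -3.9]
width: 0.41
```

```bash
python3 - <<'E'
from h import *
arc([.4977,-.2445,.1065],.12,1.75,4)
im,d,K,D,T=cam('scene'); cv2.imwrite('pics/s9.png',cv2.resize(im[80:240,200:400],None,fx=3,fy=3,interpolation=cv2.INTER_CUBIC))
E
```

```text
t 13.75 pos [ 0.5683 -0.3038  0.2199] th 1.226 r 0.1383 lat 0.0008 F [-0.9  1.5 -3.9] w 0.41
turn [0.0003 0.0001 0.0008]
1.36 [-0.66 -0.08  1.71]
1.49 [-0.27  0.    1.81]
1.62 [-0.03 -0.    1.83]
1.75 [ 0.21 -0.    1.82]
```

View pics/s9.png

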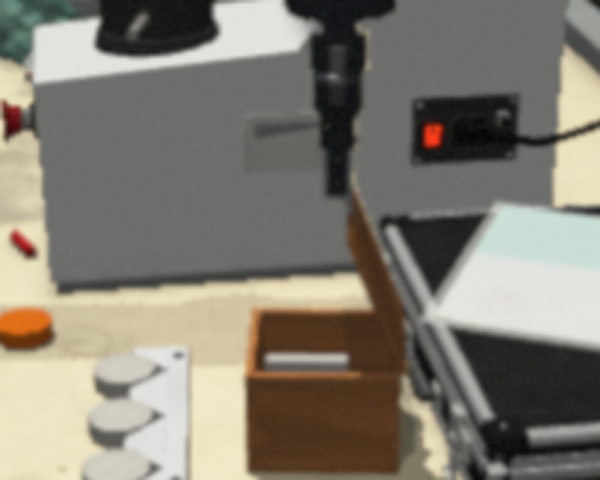

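>>> {"op": "arm_command", "data": {
  "series": [
    [[0, 0, 0, -0.6, 0, 1.7, 0.2], [0, 0, 0, -0.3, 0, 1.8, 0.2], [0, 0, 0, 0, 0, 1.8, 0.2], [0, 0, 0, 0.2, 0, 1.8, 0.2], [0, 0, 0, 0, 0, 0, 0.2]]
  ]
}}

```text
time: 14.3
tool_pos: [0.6229, -0.3495, 0.2259]
tcp_rot: [0.555, 1.506, -0.552]
wrist_force: [0.8, 0.2, 1.5]
width: 0.409
```

```bash
python3 - <<'E'
from h import *
arc([.4977,-.2445,.1065],.12,1.78,2)
im,d,K,D,T=cam('scene'); cv2.imwrite('pics/s10.png',cv2.resize(im[80:240,200:400],None,fx=3,fy=3,interpolation=cv2.INTER_CUBIC))
E
```

```text
t 14.3 pos [ 0.6229 -0.3495  0.2259] th 1.748 r 0.1383 lat 0.0014 F [0.8 0.2 1.5] w 0.409
turn [ 0.0003 -0.0068  0.0001]
1.76 [-0.13 -0.14  0.25]
1.78 [ 0.04 -0.    0.22]
```

View pics/s10.png

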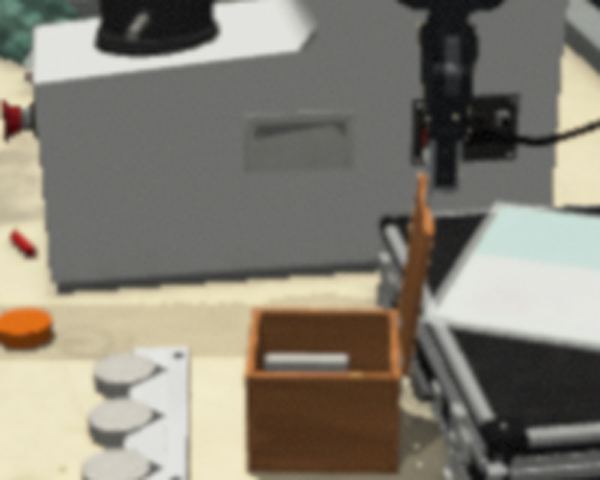

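>>> {"op": "arm_command", "data": {
  "series": [
    [[0, 0, 0, 0, 0, 0, 0.7], [0, 0, 0, 0, 0, 0, 0.7], [0, 0, 0, 0, 0, 0, 0.7], [0, 0, 0, -3.5, 0, 0, 0.7], [0, 0, 0, -3.0, 0, 0, 0.7], [0, 0, 0, 0, 0, -4.5, 0.7], [0, 0, 0, 0, 0, -4.5, 0.7], [0, 0, 0, 0, 0, 0, 0.7]]
  ]
}}

```text
time: 15.15
tool_pos: [0.549, -0.2865, 0.2911]
tcp_rot: [0.557, 1.511, -0.551]
wrist_force: [0.2, -0.5, -1.0]
width: 0.699
```

```bash
python3 - <<'E'
from h import *
goto([.5525,-.2913,.20],cx)
im,d,K,D,T=cam('wrist'); cv2.imwrite('pics/w11.png',im); np.savez('w11.npz',im=im,d=d,K=K,D=D,T=T)
im,d,K,D,T=cam('scene'); cv2.imwrite('pics/s11.png',cv2.resize(im[80:240,200:400],None,fx=3,fy=3,interpolation=cv2.INTER_CUBIC)); np.savez('s11.npz',im=im,d=d,K=K,D=D,T=T)
im,d,K,D,T=cam('top');np.savez('t11.npz',im=im,d=d,K=K,D=D,T=T); cv2.imwrite('pics/t11.png',cv2.resize(im[150:250,210:330],None,fx=5,fy=5,interpolation=cv2.INTER_CUBIC))
E
```

```text
t 15.15 pos [ 0.549  -0.2865  0.2911] F [ 0.2 -0.5 -1. ] w 0.699 turn [ 0.0003 -0.0122  0.0008] shift(cur) [ 9.1  -0.13  0.69] shift(after turn) [ 9.11 -0.14  0.58]
```

View pics/w11.png

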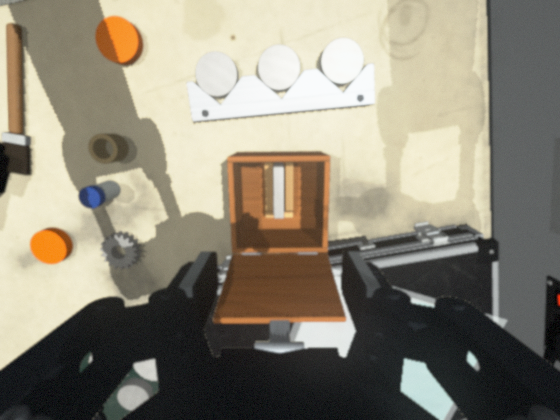

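View pics/s11.png

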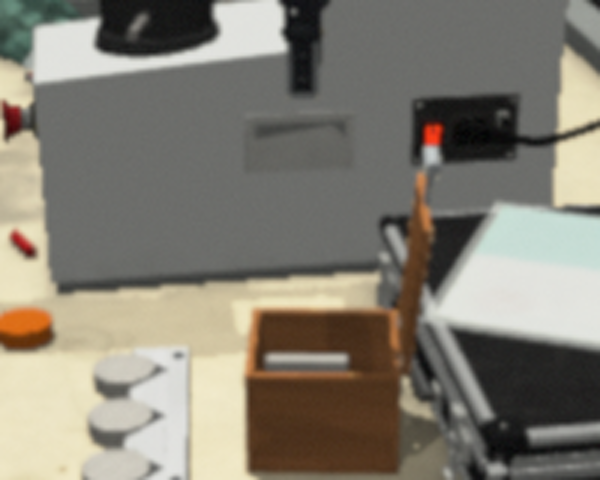

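View pics/t11.png

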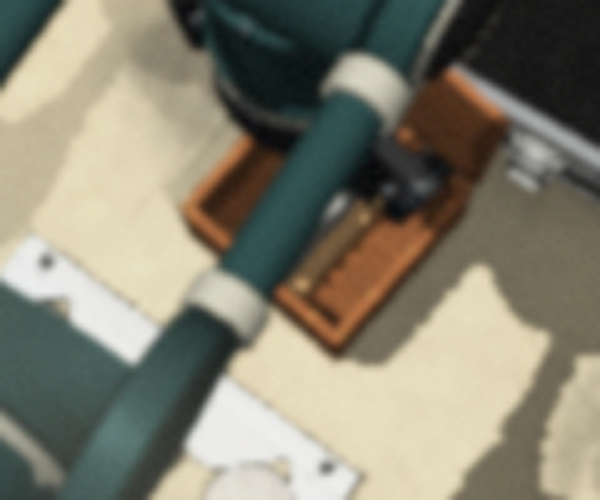

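The flap stands open past upright. The square block shows as a grey bar in the wrist view, columns about 274–285 and rows 164–217. I'll measure it.

```bash
python3 - <<'E'
from h import *
z=np.load("w11.npz"); im,d,K,D,T=[z[k] for k in("im","d","K","D","T")]
P=cloud(d,K,D,T); hsv=cv2.cvtColor(im,cv2.COLOR_BGR2HSV)
cv2.imwrite("pics/w11c.png",cv2.resize(im[145:260,220:345],None,fx=5,fy=5,interpolation=cv2.INTER_CUBIC))
m=np.zeros(hsv.shape[:2],np.uint8); m[158:226,262:298]=((hsv[158:226,262:298,1]<60)&(P[158:226,262:298,2]>.055)).astype(np.uint8)
n,l,s,c=cv2.connectedComponentsWithStats(m); i=1+np.argmax(s[1:,4]); print(s[i],c[i])
zt=np.median(P[l==i][:,2]); print("top z",zt, np.percentile(P[l==i][:,2],[10,90]))
ys,xs=np.where(l==i); w=onplane(np.c_[xs,ys],K,D,T,.066)
print("rect@.066",cv2.minAreaRect((w[:,:2]*1000).astype(np.float32)),"mean",w.mean(0))
# walls top z
for p in [(233,200),(324,200),(278,157),(250,250)]: print(p,P[p[1],p[0]].round(3))
# scene view
z=np.load("s11.npz"); im,d,K,D,T=[z[k] for k in("im","d","K","D","T")]; P=cloud(d,K,D,T); hsv=cv2.cvtColor(im,cv2.COLOR_BGR2HSV)
m=np.zeros(hsv.shape[:2],np.uint8); r=(slice(192,206),slice(282,322)); m[r]=((hsv[r][...,1]<60)&(hsv[r][...,2]>110)).astype(np.uint8)
ys,xs=np.where(m>0); print(m.sum(),xs.min(),xs.max(),ys.min(),ys.max(),"scene z",np.median(P[m>0],0)); w=onplane(np.c_[xs,ys],K,D,T,.066); print(w.mean(0))
E
```

```text
[273 165  11  53 532] [278.47932331 190.91165414]
top z 0.06559873741771516 [0.06449326 0.06652066]
rect@.066 ((549.9437255859375, -289.0835266113281), (11.13524055480957, 60.000667572021484), 49.629512786865234) mean [ 0.54983496 -0.28841459  0.066     ]
(233, 200) [ 0.523 -0.331  0.08 ]
(324, 200) [ 0.588 -0.255  0.08 ]
(278, 157) [ 0.52  -0.263  0.08 ]
(250, 250) [ 0.579 -0.356  0.081]
99 288 315 197 201 scene z [ 0.55260069 -0.29382746  0.0660316 ]
[ 0.55078293 -0.29306604  0.066     ]
```

View pics/w11c.png

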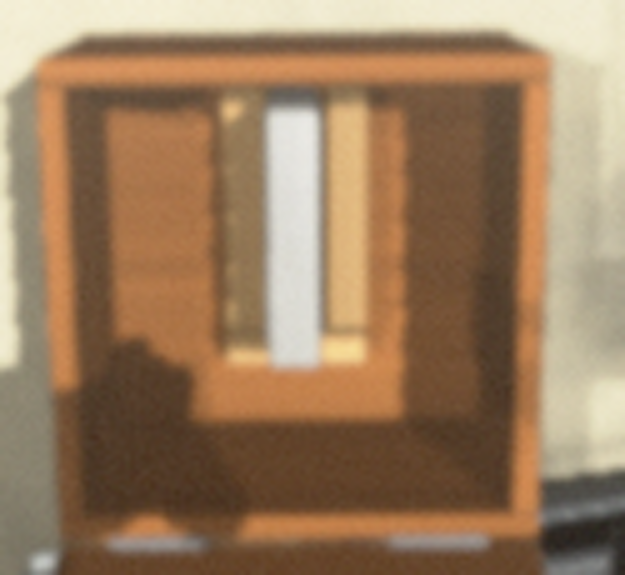

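>>> {"op": "arm_command", "data": {
  "series": [
    [[0, -0.012, 0, 0, 0, 0, 0.4], [0, 0, 0, 4.5, -0.1, 0.2, 0.4], [0, 0, 0, 4.5, 0, 0, 0.4], [0, 0, 0, 4.5, 0, 0, 0.4], [0, 0, 0, 2.0, 0, 0, 0.4], [0, 0, 0, 0, 0, 0, 0.4]]
  ]
}}

```text
time: 15.9
tool_pos: [0.5638, -0.2995, 0.1364]
tcp_rot: [0.548, 1.478, -0.557]
wrist_force: [0.3, -0.8, -1.2]
width: 0.401
```

```bash
python3 - <<'E'
from h import *
goto([.550,-.289,.058],cx)
im,d,K,D,T=cam('wrist'); cv2.imwrite('pics/w12.png',im); np.savez('w12.npz',im=im,d=d,K=K,D=D,T=T)
E
```

```text
t 15.9 pos [ 0.5638 -0.2995  0.1364] F [ 0.3 -0.8 -1.2] w 0.401 turn [-0.0018  0.0215 -0.0018] shift(cur) [ 7.8  -0.11 -1.9 ] shift(after turn) [ 7.84 -0.09 -1.73]
```

View pics/w12.png

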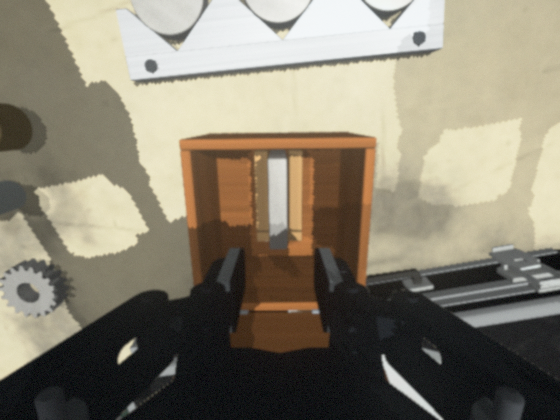

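>>> {"op": "arm_command", "data": {
  "series": [
    [[0, 0.021, 0, 0, -0.1, -1.8, 0.4], [0, 0, 0, 2.0, 0, 0, 0.4], [0, 0, 0, 0, 0, 0, 0.4]]
  ]
}}

```text
time: 16.25
tool_pos: [0.5518, -0.2898, 0.1222]
tcp_rot: [0.555, 1.492, -0.553]
wrist_force: [-0.1, 0.3, -0.4]
width: 0.398
```

```bash
python3 - <<'E'
from h import *
goto([.550,-.289,.058],cx)
im,d,K,D,T=cam('wrist'); cv2.imwrite('pics/w13.png',im); np.savez('w13.npz',im=im,d=d,K=K,D=D,T=T)
P=cloud(d,K,D,T); hsv=cv2.cvtColor(im,cv2.COLOR_BGR2HSV)
m=((hsv[...,1]<60)&(P[...,2]>.06)&(P[...,2]<.072)).astype(np.uint8); m[:, :255]=0;m[:,305:]=0
n,l,s,c=cv2.connectedComponentsWithStats(m); i=1+np.argmax(s[1:,4]); ys,xs=np.where(l==i); w=onplane(np.c_[xs,ys],K,D,T,.066); print(s[i],cv2.minAreaRect((w[:,:2]*1000).astype(np.float32)))
E
```

```text
t 16.25 pos [ 0.5518 -0.2898  0.1222] F [-0.1  0.3 -0.4] w 0.398 turn [-0.0022  0.0061 -0.0033] shift(cur) [ 6.41 -0.08 -0.23] shift(after turn) [ 6.42 -0.06 -0.19]
[ 268  187   21   95 1825] ((550.238037109375, -288.7965087890625), (11.84490966796875, 60.20405578613281), 49.747657775878906)
```

View pics/w13.png

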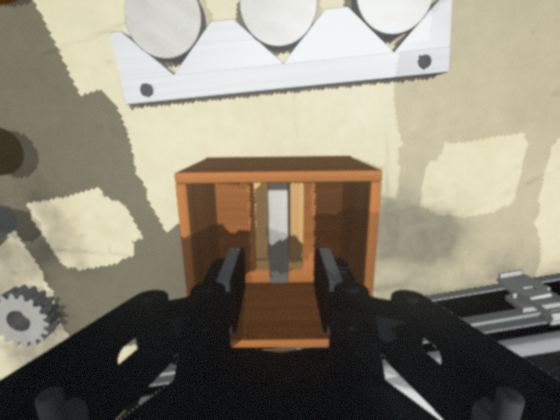

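The block centre is confirmed at (0.550, -0.289). Descending over it.

>>> {"op": "arm_command", "data": {
  "series": [
    [[0, 0.006, 0, 1.5, -0.1, -0.3, 0.4], [0, 0, 0, 1.5, 0, 0, 0.4], [0, 0, 0, 1.0, 0, 0, 0.4], [0, 0, 0, 0, 0, 0, 0.4]]
  ]
}}

```text
time: 16.7
tool_pos: [0.5529, -0.2907, 0.0868]
tcp_rot: [0.555, 1.486, -0.553]
wrist_force: [-0.6, 1.5, 0.5]
width: 0.4
```

```bash
python3 - <<'E'
from h import *
goto([.550,-.289,.058],cx)
E
```

```text
t 16.7 pos [ 0.5529 -0.2907  0.0868] F [-0.6  1.5  0.5] w 0.4 turn [-0.002   0.0109 -0.0056] shift(cur) [ 2.88 -0.08 -0.36] shift(after turn) [ 2.88 -0.06 -0.33]
```

>>> {"op": "arm_command", "data": {
  "series": [
    [[-0.002, 0.011, -0.006, 1.0, -0.1, -0.4, 0.4], [0, 0, 0, 1.0, 0, 0, 0.4], [0, 0, 0, 0.7, 0, 0, 0.4], [0, 0, 0, 0, 0, 0, 0.4]]
  ]
}}

```text
time: 17.1
tool_pos: [0.5487, -0.2885, 0.0567]
tcp_rot: [0.553, 1.502, -0.553]
wrist_force: [0.7, -0.3, -0.5]
width: 0.394
```

```bash
python3 - <<'E'
from h import *
goto([.550,-.289,.058],cx)
im,d,K,D,T=cam('scene'); cv2.imwrite('pics/s14.png',cv2.resize(im[80:240,200:400],None,fx=3,fy=3,interpolation=cv2.INTER_CUBIC))
E
```

```text
t 17.1 pos [ 0.5487 -0.2885  0.0567] F [ 0.7 -0.3 -0.5] w 0.394 turn [ 0.0002 -0.0025  0.0012] shift(cur) [-0.13  0.05  0.14] shift(after turn) [-0.13  0.05  0.14]
```

View pics/s14.png

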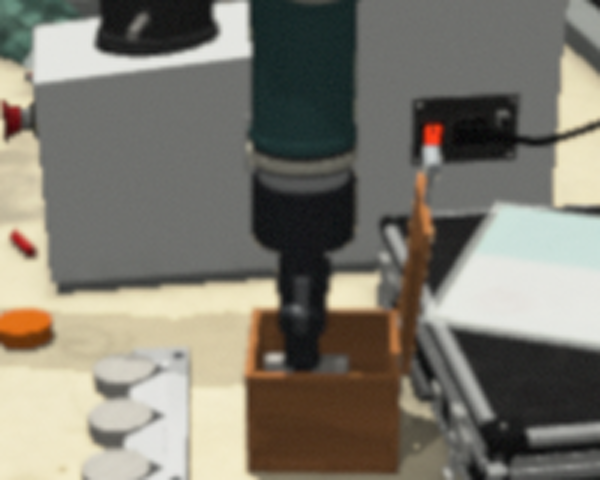

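>>> {"op": "arm_command", "data": {
  "series": [
    [[0, 0, 0, 0, 0, 0, 0.05], [0, 0, 0, 0, 0, 0, 0.05], [0, 0, 0, 0, 0, 0, 0.05], [0, 0, 0, 0, 0, 0, 0.05]]
  ],
  "newtons": 70
}}

```text
time: 17.55
tool_pos: [0.5492, -0.2887, 0.0575]
tcp_rot: [0.553, 1.501, -0.553]
wrist_force: [0.2, -0.2, -2.1]
width: 0.132
```

```bash
python3 - <<'E'
from h import *
goto([.550,-.289,.058],cx)
E
```

```text
t 17.55 pos [ 0.5492 -0.2887  0.0575] F [ 0.2 -0.2 -2.1] w 0.132 turn [ 0.0001 -0.0013  0.0008] shift(cur) [-0.05  0.03  0.08] shift(after turn) [-0.05  0.03  0.08]
```

>>> {"op": "arm_command", "data": {
  "series": [
    [[0, 0, 0, -0.8, 0, 0, 0.05], [0, 0, 0, -1.0, 0, 0, 0.05], [0, 0, 0, -1.5, 0, 0, 0.05], [0, 0, 0, -2.0, 0, 0, 0.05]]
  ]
}}

```text
time: 17.95
tool_pos: [0.5463, -0.2871, 0.1099]
tcp_rot: [0.555, 1.509, -0.553]
wrist_force: [0.1, 0.8, -3.2]
width: 0.128
```

```bash
python3 - <<'E'
from h import *
goto([.550,-.289,.18],cx)
E
```

```text
t 17.95 pos [ 0.5463 -0.2871  0.1099] F [ 0.1  0.8 -3.2] w 0.128 turn [ 0.0001 -0.0094  0.0025] shift(cur) [-7.02  0.08  0.34] shift(after turn) [-7.01  0.1   0.4 ]
```

>>> {"op": "arm_command", "data": {
  "series": [
    [[0, -0.009, 0, -2.5, 0, 0.3, 0.05], [0, 0, 0, -2.8, 0, 0, 0.05], [0, 0, 0, -1.5, 0, 0, 0.05], [0, 0, 0, 0, 0, 0, 0.05]]
  ]
}}

```text
time: 18.35
tool_pos: [0.5507, -0.2901, 0.1886]
tcp_rot: [0.55, 1.492, -0.555]
wrist_force: [-0.2, -0.9, -3.5]
width: 0.128
```

```bash
python3 - <<'E'
from h import *
goto([.442,-.197,.173],cx)
im,d,K,D,T=cam('scene'); cv2.imwrite('pics/s15.png',cv2.resize(im[80:240,200:400],None,fx=3,fy=3,interpolation=cv2.INTER_CUBIC))
E
```

```text
t 18.35 pos [ 0.5507 -0.2901  0.1886] F [-0.2 -0.9 -3.5] w 0.128 turn [0.     0.0081 0.0008] shift(cur) [  1.44   0.02 -14.33] shift(after turn) [  1.56   0.02 -14.31]
```

View pics/s15.png

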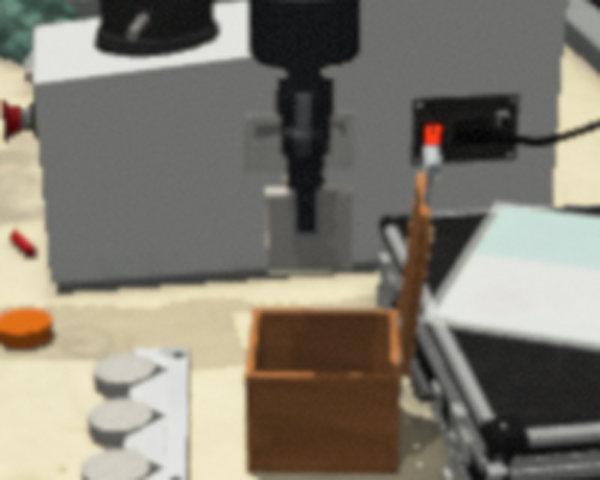

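The block is out, held on edge, and the flap stays open. Now moving over the middle disc.

>>> {"op": "arm_command", "data": {
  "series": [
    [[0, 0.008, 0, 0.3, 0, -1.5, 0.05], [0, 0, 0, 0.3, 0, -3.0, 0.05], [0, 0, 0, 0.3, 0, -3.5, 0.05], [0, 0, 0, 0.3, 0, -3.0, 0.05], [0, 0, 0, 0.2, 0, -2.0, 0.05], [0, 0, 0, 0, 0, -1.0, 0.05], [0, 0, 0, 0, 0, 0, 0.05]]
  ]
}}

```text
time: 19.1
tool_pos: [0.4287, -0.1893, 0.1603]
tcp_rot: [0.558, 1.526, -0.553]
wrist_force: [0.4, 0.1, -3.4]
width: 0.129
```

```bash
python3 - <<'E'
from h import *
goto([.442,-.197,.173],cx)
E
```

```text
t 19.1 pos [ 0.4287 -0.1893  0.1603] F [ 0.4  0.1 -3.4] w 0.129 turn [-0.0006 -0.026   0.0059] shift(cur) [-1.31  0.27  1.48] shift(after turn) [-1.27  0.27  1.51]
```

>>> {"op": "arm_command", "data": {
  "series": [
    [[0, -0.026, 0.006, -1.2, 0.3, 1.4, 0.05], [0, 0, 0, 0, 0, 0, 0.05], [0, 0, 0, 0, 0, 0, 0.05]]
  ]
}}

```text
time: 19.4
tool_pos: [0.4441, -0.1979, 0.1727]
tcp_rot: [0.553, 1.495, -0.554]
wrist_force: [-0.6, 0.2, -3.0]
width: 0.129
```

```bash
python3 - <<'E'
from h import *
goto([.442,-.197,.173],cx)
for n in ("scene","top","wrist"):
    im,d,K,D,T=cam(n); np.savez(n+'f.npz',im=im,d=d,K=K,D=D,T=T); cv2.imwrite(f'pics/{n}f.png',im)
    if n=="scene": cv2.imwrite('pics/scenefc.png',cv2.resize(im[100:280,190:400],None,fx=3,fy=3,interpolation=cv2.INTER_CUBIC))
s=st(); print(np.round(s["joint_vel"],3))
E
```

```text
t 19.4 pos [ 0.4441 -0.1979  0.1727] F [-0.6  0.2 -3. ] w 0.129 turn [-0.0007  0.0036 -0.0006] shift(cur) [-0.03 -0.07 -0.22] shift(after turn) [-0.03 -0.07 -0.22]
{'time': 19.55, 'q': [-0.4702, -0.0315, 2.087, -0.0002, 1.0821, -1.3334], 'tool_pos': [0.444, -0.1978, 0.1728], 'tcp_rot': [0.5528, 1.4951, -0.5538], 'wrist_force': [-0.2287, -0.2786, -3.4721], 'width': 0.1324}
[[0.003, 0.65, 0.76], [-0.002, 0.76, -0.65], [-1.0, 0.001, 0.004]]
[ 0.002 -0.001  0.016 -0.001  0.005 -0.001]
```

View pics/scenefc.png

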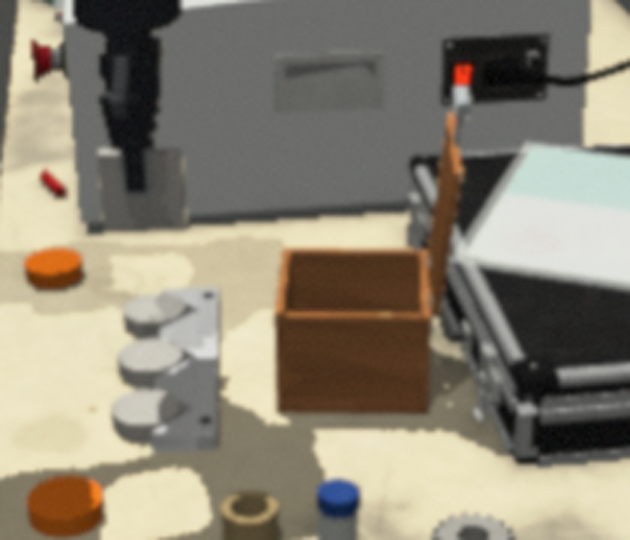

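View pics/wristf.png

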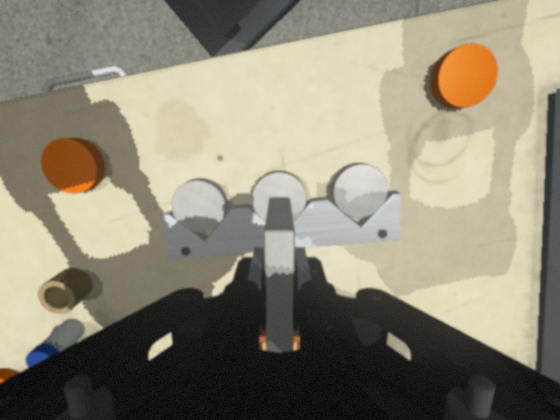

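View pics/topf.png

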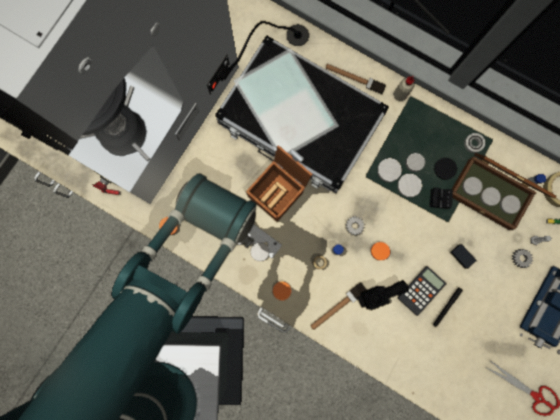

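>>> {"op": "arm_command", "data": {
  "series": [
    [[0, 0, 0, 0, 0, 0, 0.05], [0, 0, 0, 0, 0, 0, 0.05], [0, 0, 0, 0, 0, 0, 0.05]]
  ]
}}

```text
time: 19.85
tool_pos: [0.4441, -0.1981, 0.1724]
tcp_rot: [0.553, 1.496, -0.554]
wrist_force: [0.2, -0.4, -3.5]
width: 0.133
```

```bash
python3 - <<'E'
from h import *
z=np.load("scenef.npz"); im,d,K,D,T=[z[k] for k in("im","d","K","D","T")]; P=cloud(d,K,D,T)
r=P[152:173,224:250].reshape(-1,3); a=np.array([.444,-.198,.15]); k=np.linalg.norm(r-a,axis=1)<.05
q=r[k]; print("block face pts",k.sum(),q.min(0).round(3),q.max(0).round(3),((q.min(0)+q.max(0))/2).round(3))
z0=np.load("scene0.npz")
for n,b in (("vial",(255,300,290,315)),("bushing",(258,285,262,285)),("gear",(268,295,330,365))):
    print(n,np.abs(z["im"][b[0]:b[1],b[2]:b[3]].astype(int)-z0["im"][b[0]:b[1],b[2]:b[3]]).mean().round(1))
# flap angle from scene depth
hsv=cv2.cvtColor(im,cv2.COLOR_BGR2HSV); m=np.zeros(d.shape,bool); m[135:200,330:348]=1; m&=(hsv[...,1]>110)&(P[...,2]>.09)
Q=P[m]; zz=Q[:,2]; u=(Q-hinge)@cx; print("flap pts",m.sum(),"slope dx/dz",np.polyfit(zz,u,1))
s=bot.read_state(); print(s["time"],s["tool_pos"],np.round(s["joint_vel"],3),s["width"])
E
```

```text
block face pts 544 [ 0.421 -0.224  0.13 ] [ 0.465 -0.181  0.185] [ 0.443 -0.202  0.158]
vial 18.1
bushing 39.4
gear 7.3
flap pts 318 slope dx/dz [-0.03435851  0.01366416]
19.85 [ 0.44411499 -0.19812689  0.17243691] [ 0.     0.002 -0.002  0.    -0.     0.001] 0.13304060209991675
```

```bash
python3 - <<'E'
from h import *
z=np.load("scenef.npz"); im,d,K,D,T=[z[k] for k in("im","d","K","D","T")]; z0=np.load("scene0.npz")
cv2.imwrite("pics/flap.png",cv2.resize(im[115:215,320:360],None,fx=6,fy=6,interpolation=cv2.INTER_CUBIC))
zt=np.load("topf.npz"); cv2.imwrite("pics/flapt.png",cv2.resize(zt["im"][140:220,240:320],None,fx=7,fy=7,interpolation=cv2.INTER_CUBIC))
H=np.array([.6034,-.3348,.0898])
o,dd=ray([(343.7-.3,131.7-.3)],K,D,T); t=((H-o)@cy)/(dd@cy); p=o+dd*t[:,None]; v=p[0]-H; print("bar",p,"along",v@cx,"up",v[2],"ang",np.arctan2(v[2],-v@cx))
P=cloud(zt["d"],zt["K"],zt["D"],zt["T"]); hsv=cv2.cvtColor(zt["im"],cv2.COLOR_BGR2HSV)
m=np.zeros(P.shape[:2],bool); m[140:200,260:320]=1; m&=(hsv[...,1]>100)&(P[...,2]>.095)&(P[...,2]<.24); Q=P[m]
u=(Q-H)@cx; print(m.sum(), "top-view flap: z",np.percentile(Q[:,2],[5,50,95]).round(3),"fit u(z)",np.polyfit(Q[:,2],u,1)); 
for lo in np.arange(.1,.2,.02):
    k=(Q[:,2]>lo)&(Q[:,2]<lo+.02); print(lo.round(2),k.sum(),np.median(u[k]) if k.sum() else None)
E
```

```text
bar [[ 0.61660936 -0.34608186  0.22339739]] along 0.017371454511119235 up 0.1335973887432398 ang 1.700099257349739
559 top-view flap: z [0.1   0.151 0.19 ] fit u(z) [ 0.11971363 -0.01334194]
0.1 94 9.014399790627169e-05
0.12 101 0.0022021962187715885
0.14 109 0.004398070518361287
0.16 106 0.006491053086497113
0.18 124 0.009093997837163796
```

View pics/flapt.png

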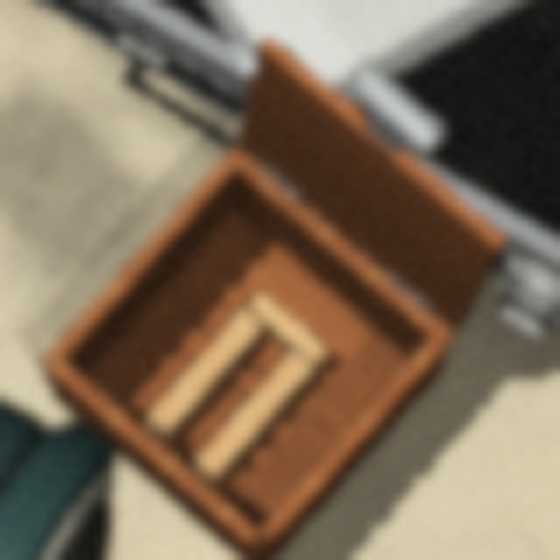

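View pics/flap.png

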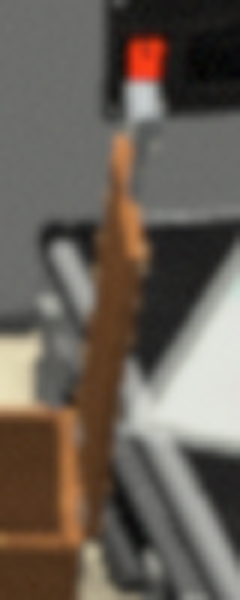

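```bash
python3 -c "
from h import *
s=bot.read_state(); print(s['time'],s['tool_pos'],s['width']); print(bot.finish_job())"
```

```text
19.85 [ 0.44411499 -0.19812689  0.17243691] 0.13304060209991675
the job is handed in; nothing more can be done
None
```

The job is done and handed in at 19.9 s of the 67 s allowed.

**What I did**
- I pushed each of the three discs into its notch, then nudged each one again with closed fingers at about 10 N.
- I pinched the flap's pull bar, swung the flap past upright and let go.
- I drew the square block out of its slot and held it on edge over the middle disc.

**What the last checks showed**
- **Discs:** all three touch both sides of their notches. Measured pitch was 73–74 mm against the nominal 75 mm. They read about 2 mm deeper than my rail estimate, which is within calibration and circle-fit error.
- **Flap:** it stands at about 1.70 rad. The arc of the swing gave 1.75, the scene view of the pull bar 1.70 and the top-view depth 1.69.
- **Flap reading that disagreed:** a rough fit from the scene camera gave about 0.03 rad short of upright. I set it aside because that camera sees the flap nearly edge-on.
- **Square block:** held at 11 mm measured jaw opening with a 3.5 N load and the joints at rest. Its middle is at about (0.444, -0.198) m and about 0.15 m up; the scene depth gave 0.158 m. That is within about 3 mm of the middle disc's centre.
- **Bystanders:** my picture-difference check gave large values for the vial and bushing. I put that down to the arm's shadow, since both stand at the same pixels as at the start; the gear hardly changed.

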